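# Close down the watchmaker's bench

## Task

Close down the watchmaker's bench: set the movement in its holder in the middle of the large round wooden base and put the dust cover over it, stand the loupe on its wide end in the small round dish, lay the case opener along the long tray, and stack the loose parts box on the one on the wooden plate so that its recesses lock over the lid lugs. Each thing must sit flat and inside its holder's rim; keep the movement upright, and set the movement and the loupe down rather than dropping them.

Things in the scene. Friction and masses are not known exactly. Their poses are not given: they have to be found in the camera images.
- movement: Loose. Watch movement in its holder, about 90 g: a round red plastic foot (44 mm diameter, 14 mm high), on it an aluminium block 36 mm (its x) by 28 mm (its y), from 14 to 32 mm above the underside, and on top a brass disc 25 mm across, up to 37 mm. Easily gripped across the block's 28 mm. Origin: centre of the underside; z up.
- cover: Loose. Dust cover, about 130 g: a grey plastic upside-down cup, 84 mm outside and 76 mm inside diameter, 46 mm high (42 mm clear inside), open below, with an upright black knob in the middle of its top, 18 mm diameter, from 46 to 68 mm above the underside. Origin: centre of the open underside; z up.
- loupe: Loose. Green eye loupe standing on its wide eye end, about 45 g: foot 44 mm diameter and 8 mm high, tapering to a 32 mm diameter barrel from 16 to 40 mm above the underside, glass lens on top. Origin: centre of the underside; z up.
- parts_box: Loose. Closed aluminium parts box standing on the bench, about 150 g, 70 mm (x) by 46 mm (y) by 24 mm high. Two dark lugs 10 x 10 mm, 4.5 mm high, on its lid 19 mm either side of the centre along x. Below them in the underside two recesses 21 x 21 mm, 6 mm deep, which fit over another box's lugs either way round. Origin: centre of the underside; z up.
- opener: Loose. Watch case opener lying flat, about 60 g, 114 mm long along its x: black handle 16 x 16 mm from x = -57 to +23 mm, thin steel blade from x = +23 to +57 mm, 6 to 10 mm above the underside. Origin: middle of the whole length, on the underside; the handle's middle is at x = -17 mm, close to the centre of mass; z up.
- round_base: Fixed. Large round wooden base for the movement and its dust cover, 114 mm outside diameter; its floor is 6 mm above the bench, with a rim 102 mm inside diameter that stands 10 mm above the bench; a grey felt spot 46 mm across marks the middle of the floor. Origin: centre of its underside, at bench height; z up.
- loupe_dish: Fixed. Small round wooden dish for the loupe, 80 mm outside diameter; its floor is 4 mm above the bench, with a rim 66 mm inside diameter that stands 9 mm above the bench. Origin: centre of its underside, at bench height; z up.
- lower_box: Fixed. Bottom box of the stack: a like aluminium box (70 x 46 x 24 mm) fastened on a wooden plate 100 mm (x) by 76 mm (y), 5 mm thick. Lid top 29 mm above the bench; two lugs 10 x 10 mm, 4.5 mm high, 19 mm either side of the centre along x. A box locked on it has its underside 29 mm above the bench. Origin: centre of the plate's underside, at bench height; z up.
- long_tray: Fixed. Long low wooden tray for the case opener, 146 mm (x) by 48 mm (y) outside, 136 by 38 mm inside; its floor is 5 mm above the bench, its rim 8 mm above the bench. Origin: centre of its underside, at bench height; z up.

How it is judged:
By the outcome, as a careful person would: the job done as asked, in the order asked, and still so for the second after the job is handed in, with the robot touching nothing.
It also fails if it takes over 120 s, if anything falls off the work surface, if the arm or the gripper's body presses on something with over 40 N, if the wrist force passes 120 N, or if a joint passes its speed limit or range.

## Robot

A 6-joint arm with a two-finger parallel gripper is mounted at the origin on the work surface. World frame = base frame: x ahead of the robot, y to its left, z up, the work surface at z = 0. Lengths are in m, angles in rad, forces in N, time in s.
With the tool pointing down it reaches from about 0.275 to 0.725 m from the base axis. Payload 5.6 kg.
Tool frame: the origin (TCP) lies on the centre line of the jaws, within the pads' length; the fingertips stand 25 mm ahead of it and the grasp point (between the pads) lies 6 mm ahead of it; z points along the fingers, y is the line along which they close (so a half turn about z gives the same grasp; the last joint's range is limited). The gripper opens to 85 mm and grips with 20 to 120 N. Pads are 22 mm wide; open, the fingers measure 114 mm over their backs; the gripper's body (76 mm by 85 mm) begins 54 mm behind the grasp point. The pads swing forward as they close: fully open they stand 13 mm farther back than shut.
Start: joints at [1.543, 0.255, 0.108, 0, -1.424, -0.285], TCP at [0.169, 0.523, 0.221] pointing down, gripper open.
Joint ranges: [-2.95, 2.95], [-1.21, 1.97], [-1.09, 1.5], [-2.87, 1.71], [-2.94, -0.07], [-3.05, 3.05]. Speed limits (rad/s): [2.57, 2.57, 3.14, 3.14, 3.14, 3.14].

## Interface

Orientations are given as a unit quaternion [x, y, z, w].
In Python, from plant import observe, snapshot, camera_model, finish_job, outline_of gives the robot as it stands.
- The arm moves only by the tool play_rows, never from a script. Its arguments are lists of equal length, an entry for each row: "dp": the shift along the tool's x, y, z scaled (see below), a list of three; "twist": the turn, a rotation vector about the tool's x, y, z scaled (see below), a list of three. A call has 1 to 12 rows; each row is the pose to reach, as a shift and turn from the pose commanded when the call began, along the tool's axes at that moment; what a row does not reach only later rows make up. The controller multiplies each number of a shift by 0.12 m and each number of a turn by 90 degrees. A row lasts 1/12 s, in which the tool goes at most 41.7 mm and 7.16 degrees, less where a joint would pass 70% of its speed; a pose out of reach is approached as far as the arm can. A call with a number of a shift or a turn outside -1 to 1 is refused whole. A call with a gripper value outside its range is refused whole. "gripper" is the opening, from 0 (shut) to 1 (fully open), set as the call begins (left out, the last holds). The fingers move at their own pace and stop on an object; "grip_force" is the grip in N (left out, the last holds). Time passes only in rows, so rows that repeat a pose let the fingers close. It gives the time, the measured TCP pose, the force, the opening and the grip force at its end, in the units of the state.
- observe(): the state, without advancing time (a new reading comes with each control period).
- snapshot(name): name is "scene" or "top" or "wrist"; returns (picture, depth): 400x640x3 uint8, red, green, blue; 400x640 float32, m along the optical axis (not along the pixel's ray), 0 where there is no reading.
- camera_model(name): a dict with "K" (3x3 intrinsics, pixels), "T" (4x4, takes a point from camera to world coordinates); the wrist camera has in their place "mount" (4x4, takes a point from camera to tool coordinates, whose origin is the TCP and whose axes are the flange's). Camera axes: x right, y down, z forward; pixel columns grow to the right and rows downward; lengths in m; the calibration is good to about 2 mm. A picture is of the moment at which its call begins: read the wrist's pose just before it. camera_model takes no time and is no camera call.
- finish_job(): hands the job in; it is judged then, once.
Trained networks look in the newest picture that a camera, given by its name, has taken for a name from the list of things; names that differ only in an ending like _2 or _b are one class to them, and where a whole thing is asked for, a point or a joint stands for the part that bears it (a point fixed in the world has none). Each returns a list of dicts, best first, with "confidence" (0 to 1); they miss things now and then, are a little off and sometimes report something else, mostly with a low value. They report only what shows in the picture. A call takes as long as a camera call.
- outline_of(label, camera): "mask" (400x640 bool, what is visible of it) and "location" ([column, row] in pixels, amid what is visible of it).
The state is a dict: "time": time; "joints": joint angles; "qvel": joint speeds; "tau": joint torques, N m; "tcp_pos": TCP position; "eef_rot": TCP orientation; "force": force on the tool from outside, world axes, zero at the start; "ft_torque": the same for the moment, N m; "grip_width": finger opening in m; "grasp_force": force on a finger pad.
Only numpy, scipy, OpenCV 4.12 (cv2) and the standard library are available. Lean on these libraries where they do the work, as an engineer would, in place of code of your own. Each camera call takes 0.05 s, during which the arm holds its last target. There are 200 camera calls.

## Working session

There is one attempt and no reset: what is moved stays moved. The work goes in short steps, Python scripts to look and compute and a tool call to move; the robot and the scene stay as the last step left them, time stands still between calls to the robot, and variables do not carry over. Pictures are saved under pics/ and viewed, at most 15 in all, crops included, and the job is handed in when it is done.

Besides the shell and the picture viewer there is one more tool, called after "Emit:" as name(argument=value, ...), one argument or row to a line, values as JSON. play_rows: Moves the arm, as the interface text tells. Its arguments: {"type":"object","properties":{"dp":{"type":"array"},"twist":{"type":"array"},"gripper":{"type":"number"},"grip_force":{"type":"number"}},"required":["dp","twist"]}

```bash
ls; mkdir -p pics
python3 - <<'E'
from plant import *
import cv2,numpy as np
s=observe();print({k:np.round(v,3).tolist() for k,v in s.items()})
for n in("scene","top"):
    p,d=snapshot(n);cv2.imwrite(f"pics/{n}0.png",p[:,:,::-1]);m=camera_model(n)
    print(n,np.round(m["K"],1).tolist(),np.round(m["T"],3).tolist())
print(camera_model("wrist"))
K=None
L=["movement","cover","loupe","parts_box","opener","round_base","loupe_dish","lower_box","long_tray"]
for n in("scene","top"):
    m=camera_model(n)
    _,d=snapshot(n)
    for l in L:
        for o in outline_of(l,n)[:2]:
            M=o["mask"]&(d>0);v,u=np.nonzero(M)
            if len(u)==0: continue
            c=np.c_[u,v,np.ones(len(u))]@np.linalg.inv(m["K"]).T*d[v,u][:,None]
            w=c@m["T"][:3,:3].T+m["T"][:3,3]
            print(n,l,round(o["confidence"],2),np.round(o["location"]),M.sum(),"min",np.round(np.percentile(w,1,0),3),"max",np.round(np.percentile(w,99,0),3))
E
```

```text
pics
{'time': 0.0, 'joints': [1.543, 0.256, 0.107, -0.0, -1.424, -0.285], 'qvel': [-0.001, -0.0, -0.001, 0.0, -0.001, 0.001], 'tau': [0.0, -38.663, 23.793, 5.365, -0.006, 0.0], 'tcp_pos': [0.169, 0.523, 0.22], 'eef_rot': [0.988, -0.156, -0.0, 0.001], 'force': [-0.38, -0.754, -0.069], 'ft_torque': [-0.009, -0.007, 0.063], 'grasp_force': 0.0, 'grip_width': 0.085}
scene [[453.0, 0.0, 318.0], [0.0, 453.0, 197.2], [0.0, 0.0, 1.0]] [[0.43, 0.711, -0.557, 1.111], [0.903, -0.336, 0.268, -0.288], [0.004, -0.618, -0.786, 0.935], [0.0, 0.0, 0.0, 1.0]]
top [[443.8, 0.0, 324.2], [0.0, 443.8, 209.1], [0.0, 0.0, 1.0]] [[-0.01, -0.992, 0.128, 0.35], [-1.0, 0.009, -0.007, 0.018], [0.006, -0.128, -0.992, 1.378], [0.0, 0.0, 0.0, 1.0]]
{'K': array([[332.24920799,   0.        , 324.38945354],
       [  0.        , 332.24920799, 201.41448201],
       [  0.        ,   0.        ,   1.        ]]), 'mount': array([[ 1.33501137e-04, -9.55827667e-01, -2.93927633e-01,
         7.44726038e-02],
       [ 9.99999957e-01,  5.06408398e-05,  2.89517576e-04,
        -3.53891376e-04],
       [-2.61844167e-04, -2.939276
[... 1259 characters left out ...]
0.096 0.046]
top parts_box 0.62 [244. 260.] 399 min [ 0.333  0.219 -0.002] max [0.4   0.294 0.031]
top opener 0.63 [243. 262.] 380 min [0.335 0.217 0.001] max [0.399 0.292 0.031]
top opener 0.5 [331. 176.] 176 min [ 0.59  -0.058  0.002] max [0.671 0.02  0.021]
top round_base 0.83 [464. 216.] 1085 min [ 0.458 -0.487 -0.002] max [ 0.564 -0.375  0.014]
top round_base 0.26 [262. 188.] 750 min [ 0.549  0.156 -0.002] max [0.656 0.255 0.035]
top loupe_dish 0.75 [413. 255.] 483 min [ 0.349 -0.301 -0.003] max [ 0.42  -0.232  0.015]
top lower_box 0.78 [262. 188.] 741 min [ 0.549  0.157 -0.002] max [0.654 0.255 0.035]
top long_tray 0.57 [188. 222.] 775 min [ 0.437  0.373 -0.004] max [0.563 0.493 0.013]
```

Run:
```python
import cv2
a=cv2.imread("pics/top0.png")[150:290,160:500];cv2.imwrite("pics/top0c.png",cv2.resize(a,None,fx=2.3,fy=2.3,interpolation=cv2.INTER_CUBIC))
```

```text
(no output)
```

View pics/scene0.png

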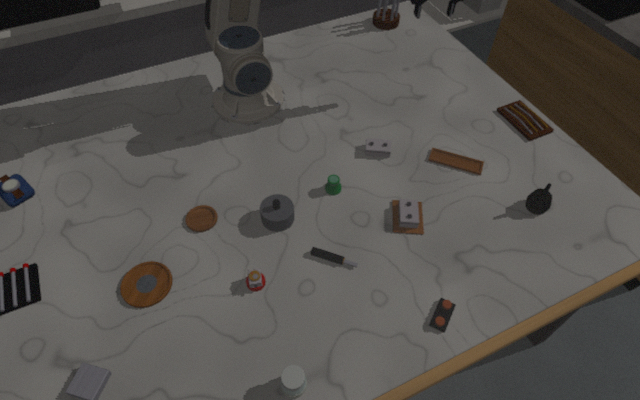

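View pics/top0c.png

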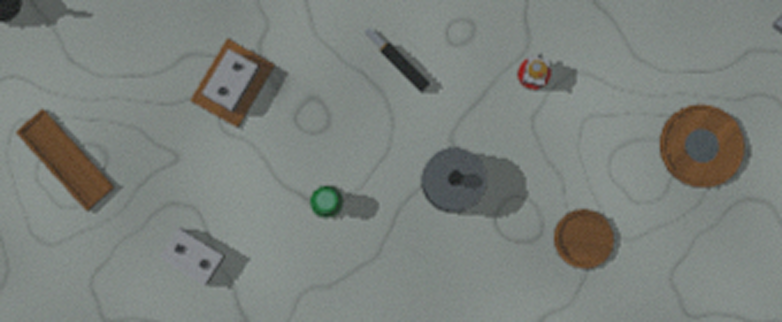

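The scene view (640x400) shows the movement at (256,281), cover (277,212), loupe (333,185), opener (332,257) and parts box (377,147). The holders are the base (146,284), dish (201,218), box on plate (407,216) and tray (456,161). The network's detections agree, apart from a few low-confidence wrong ones. I'm moving in with the wrist camera now.

Emit:
play_rows(
  dp=[
    [0.75,1,-0.25],
    [0.75,1,-0.25],
    [0.75,1,-0.25],
    [0.75,1,-0.25],
    [0.75,1,-0.25],
  ],
  twist=[
    [0,0,-0.2],
    [0,0,-0.2],
    [0,0,-0.2],
    [0,0,-0.2],
    [0,0,-0.2],
  ],
)

```text
time: 1.52
tcp_pos: [0.2194, 0.3783, 0.2534]
eef_rot: [1.0, -0.0, 0.001, -0.002]
force: [-0.7, 0.3, 0.4]
grip_width: 0.0853
grasp_force: 0.0
```

Emit:
play_rows(
  dp=[
    [1,1,0],
    [1,1,0],
    [1,1,0],
    [1,1,0],
    [1,1,0],
  ],
  twist=[
    [0,0,0],
    [0,0,0],
    [0,0,0],
    [0,0,0],
    [0,0,0],
  ],
)

```text
time: 1.93
tcp_pos: [0.3413, 0.2576, 0.2511]
eef_rot: [1.0, -0.002, 0.001, 0.001]
force: [-1.3, 0.4, -0.2]
grip_width: 0.0852
grasp_force: 0.0
```

```bash
cat > h.py <<'E'
from plant import *
import cv2,numpy as np,sys
from scipy.spatial.transform import Rotation as R
def tcp():
    s=observe();T=np.eye(4);T[:3,:3]=R.from_quat(s["eef_rot"]).as_matrix();T[:3,3]=s["tcp_pos"];return T,s
def cloud(M,d,K,T):
    v,u=np.nonzero(M&(d>0));c=np.c_[u,v,np.ones(len(u))]@np.linalg.inv(K).T*d[v,u][:,None]
    return c@T[:3,:3].T+T[:3,3]
def shot(n,fn=None):
    T=tcp()[0];p,d=snapshot(n);m=camera_model(n)
    if fn: cv2.imwrite("pics/"+fn,p[:,:,::-1])
    return p,d,m["K"],(T@m["mount"] if n=="wrist" else m["T"])
def rect(P):
    (c,(w,h),a)=cv2.minAreaRect((P[:,:2]*1000).astype(np.float32))
    if w<h: w,h,a=h,w,a+90
    return np.round(c,1),round(w,1),round(h,1),round((a+90)%180-90,1)
def look(labels,n="wrist",fn=None,zmin=None):
    p,d,K,T=shot(n,fn)
    for l in labels:
        for o in outline_of(l,n)[:2]:
            W=cloud(o["mask"],d,K,T)
            if len(W)<30 or o["confidence"]<.4: continue
            z=W[:,2];zt=np.percentile(z,98);top=W[z>zt-.004]
            v,u=np.nonzero(o["mask"])
            print(l,round(o["confidence"],2),"px",np.round(o["location"]),len(W),"ztop %.4f"%zt,"edge",u.min()<2 or u.max()>637 or v.min()<2 or v.max()>397)
            print("   all",*rect(W[z>.003]),"| top",*rect(top),"topmean",np.round(top.mean(0)*1000,1))
def state():
    T,s=tcp();x=T[:3,0];print("t %.2f"%s["time"],"tcp",np.round(T[:3,3]*1000,1),"yaw %.1f"%np.degrees(np.arctan2(x[1],x[0])),"tilt",np.round(T[:3,2],3),"F",np.round(s["force"],1),"w %.1f"%(s["grip_width"]*1e3),"gf",np.round(s["grasp_force"],1),"j",np.round(s["joints"],2))
E
python3 - <<'E'
from h import *
state();look(["parts_box","lower_box","long_tray","loupe"],fn="w1.png")
E
```

```text
t 1.93 tcp [341.3 257.6 251.1] yaw -0.2 tilt [ 0.001 -0.001 -1.   ] F [-1.3  0.4 -0.2] w 85.2 gf 0.0 j [ 1.02  0.   -0.11  0.   -1.46  0.55]
parts_box 0.69 px [326. 145.] 2529 ztop 0.0280 edge False
   all [367.3 256.8] 70.2 46.5 58.0 | top [367.5 256.7] 69.6 45.4 58.7 topmean [367.6 256.   25.3]
parts_box 0.67 px [621.  54.] 2623 ztop 0.0461 edge True
   all [461.4 -63.8] 81.4 34.1 8.0 | top [454.3 -52.9] 49.9 10.0 15.7 topmean [455.1 -53.3  44.7]
long_tray 0.79 px [178.  37.] 4560 ztop 0.0085 edge True
   all [488.8 423.5] 119.6 48.4 42.7 | top [488.8 423.5] 119.6 48.4 42.7 topmean [479.9 417.9   6.1]
long_tray 0.68 px [487.  73.] 1669 ztop 0.0414 edge False
   all [438.9  82.7] 42.2 38.4 -1.6 | top [438.8  79.5] 31.5 31.5 53.2 topmean [439.   79.9  39.8]
loupe 0.56 px [486.  73.] 1629 ztop 0.0414 edge False
   all [439.1  82.7] 42.4 37.9 -7.5 | top [439.3  79.9] 31.7 30.3 -55.0 topmean [439.   80.2  39.8]
```

Emit:
play_rows(
  dp=[
    [0.9,0.8,0],
    [0.9,0.8,0],
    [0.9,0.8,0],
    [0.9,0.8,0],
    [0.9,0.8,0],
  ],
  twist=[
    [0,0,0],
    [0,0,0],
    [0,0,0],
    [0,0,0],
    [0,0,0],
  ],
)

```text
time: 2.6
tcp_pos: [0.4478, 0.1649, 0.2501]
eef_rot: [1.0, 0.0, -0.0, 0.001]
force: [-0.3, 1.1, 0.1]
grip_width: 0.0853
grasp_force: 0.0
```

Emit:
play_rows(
  dp=[
    [0.6,1,0],
    [0.6,1,0],
    [0.6,1,0],
    [0.6,1,0],
    [0.6,1,0],
  ],
  twist=[
    [0,0,0],
    [0,0,0],
    [0,0,0],
    [0,0,0],
    [0,0,0],
  ],
)

```text
time: 3.02
tcp_pos: [0.5193, 0.045, 0.2501]
eef_rot: [1.0, 0.0, -0.0, 0.0]
force: [0.5, 0.8, -0.6]
grip_width: 0.0857
grasp_force: 0.0
```

Run:
```python
from h import *
state();look(["lower_box","opener","loupe","cover"],fn="w2.png")
```

```text
t 3.02 tcp [519.3  45.  250.1] yaw 0.0 tilt [-0.001 -0.001 -1.   ] F [ 0.5  0.8 -0.6] w 85.7 gf 0.0 j [ 0.39  0.19  0.1   0.   -1.48  1.18]
lower_box 0.56 px [183.  89.] 6181 ztop 0.0324 edge False
   all [602.8 207.6] 100.0 76.5 -30.0 | top [602.8 207.5] 70.0 46.3 -30.1 topmean [604.1 206.4  29.5]
opener 0.72 px [384.  66.] 1628 ztop 0.0169 edge False
   all [633.6 -16. ] 112.9 16.4 44.1 | top [622.  -27.1] 80.7 16.3 43.8 topmean [622.4 -26.5  15.2]
opener 0.69 px [299. 223.] 1040 ztop 0.0412 edge False
   all [442.4  78.3] 41.8 37.1 67.4 | top [439.7  79.6] 31.0 31.0 -22.6 topmean [439.8  79.2  39.7]
loupe 0.86 px [299. 227.] 1080 ztop 0.0412 edge False
   all [442.1  78.3] 42.7 37.4 72.4 | top [439.   79.3] 31.2 31.0 80.2 topmean [439.6  79.1  39.7]
cover 0.74 px [436. 212.] 4710 ztop 0.0673 edge False
   all [465.6 -89.6] 83.2 82.1 45.9 | top [465.6 -90. ] 17.1 16.9 -64.6 topmean [465.8 -89.5  67.1]
cover 0.49 px [300. 224.] 1110 ztop 0.0411 edge False
   all [442.4  79.3] 42.0 37.8 89.1 | top [439.   79.3] 31.2 31.0 80.2 topmean [439.6  79.1  39.7]
```

Emit:
play_rows(
  dp=[
    [0,1,0],
    [0,1,0],
    [0,1,0],
    [0,1,0],
    [0,1,0],
  ],
  twist=[
    [0,0,0.2],
    [0,0,0.2],
    [0,0,0.2],
    [0,0,0.2],
    [0,0,0.2],
  ],
)

```text
time: 3.68
tcp_pos: [0.5183, -0.0746, 0.251]
eef_rot: [0.988, -0.156, 0.0, -0.0]
force: [-0.3, -0.1, -0.2]
grip_width: 0.0855
grasp_force: 0.0
```

Run:
```python
from h import *
state();look(["movement","opener","cover","round_base","loupe_dish"],fn="w3.png")
```

```text
t 3.68 tcp [518.3 -74.6 251. ] yaw -18.0 tilt [ 0.  0. -1.] F [-0.3 -0.1 -0.2] w 85.5 gf 0.0 j [ 0.16  0.2   0.11 -0.   -1.48  1.1 ]
movement 0.66 px [416.  44.] 1585 ztop 0.0370 edge False
   all [ 611.9 -203.6] 43.4 42.1 -48.2 | top [ 611.2 -203.3] 31.0 26.0 -14.5 topmean [ 612.  -204.2   35.6]
opener 0.69 px [248.  89.] 1525 ztop 0.0168 edge False
   all [633.6 -16.1] 114.1 16.1 44.0 | top [621.9 -27.5] 81.5 16.0 44.1 topmean [622.1 -27.4  15.2]
cover 0.62 px [350. 204.] 4464 ztop 0.0673 edge False
   all [465.9 -90.1] 82.9 82.2 -63.0 | top [465.  -90.5] 17.0 17.0 14.7 topmean [465.8 -90.4  67.1]
round_base 0.87 px [610.  77.] 5695 ztop 0.0102 edge True
   all [ 512.  -407.3] 113.2 71.3 -2.1 | top [ 512.2 -406.1] 113.2 69.0 -2.4 topmean [ 515.  -406.5    7.9]
loupe_dish 0.61 px [497. 214.] 3110 ztop 0.0094 edge False
   all [ 386.9 -264.7] 79.6 78.3 30.7 | top [ 386.7 -265.3] 79.4 78.5 47.2 topmean [ 388.1 -265.3    7.9]
```

View pics/w3.png

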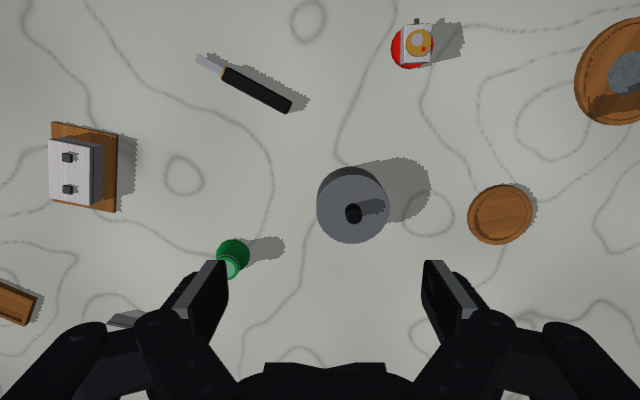

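Emit:
play_rows(
  dp=[
    [1,0.8,0.4],
    [1,0.8,0.4],
    [1,0.8,0.4],
    [1,0.8,0.4],
    [1,0.8,0.4],
    [1,0.8,0.4],
  ],
  twist=[
    [0,0,0],
    [0,0,0],
    [0,0,0],
    [0,0,0],
    [0,0,0],
    [0,0,0],
  ],
)

```text
time: 4.48
tcp_pos: [0.6033, -0.203, 0.2002]
eef_rot: [0.988, -0.156, -0.002, 0.0]
force: [0.4, 0.4, -0.2]
grip_width: 0.0855
grasp_force: 0.0
```

Run:
```python
from h import *
state();p,d,K,T=shot("wrist","w4.png")
for o in outline_of("movement","wrist")[:1]:
    W=cloud(o["mask"],d,K,T);z=W[:,2]
    print(o["location"],[ (round(a*1000),int(((z>a)&(z<=a+.003)).sum())) for a in np.arange(0,.042,.003)])
    for a,b in((.029,.0335),(.035,.04),(.011,.016)):
        q=W[(z>a)&(z<b)];print(a,b,rect(q),np.round(q.mean(0)*1e3,1))
cv2.imwrite("pics/w4c.png",cv2.resize(p[60:260,220:470,::-1],None,fx=2.4,fy=2.4,interpolation=cv2.INTER_CUBIC))
look(["round_base","loupe_dish"])
```

```text
t 4.48 tcp [ 603.3 -203.   200.2] yaw -18.0 tilt [-0.004  0.001 -1.   ] F [ 0.4  0.4 -0.2] w 85.5 gf 0.0 j [-0.08  0.44  0.32 -0.   -1.46  1.34]
[323.4, 164.7] [(0, 16), (3, 9), (6, 12), (9, 22), (12, 295), (15, 7), (18, 16), (21, 8), (24, 45), (27, 43), (30, 470), (33, 367), (36, 157), (39, 0)]
0.029 0.0335 (array([ 612. , -204.5]), 36.3, 28.0, -15.4) [ 613.6 -205.1   31.3]
0.035 0.04 (array([ 612.2, -204.8]), 24.3, 23.9, 71.4) [ 612.3 -204.8   35.9]
0.011 0.016 (array([ 615.3, -205.3]), 41.5, 36.4, 71.8) [ 616.3 -205.3   13.3]
round_base 0.98 px [546. 183.] 8647 ztop 0.0101 edge False
   all [ 511.2 -429. ] 113.0 112.2 48.0 | top [ 511.2 -429.1] 112.9 112.2 47.7 topmean [ 513.2 -430.7    7.9]
loupe_dish 0.88 px [413. 327.] 1491 ztop 0.0093 edge False
   all [ 386.1 -247.5] 78.4 41.2 5.2 | top [ 385.8 -247.2] 78.1 40.6 5.7 topmean [ 387.4 -244.     7.9]
```

View pics/w4c.png

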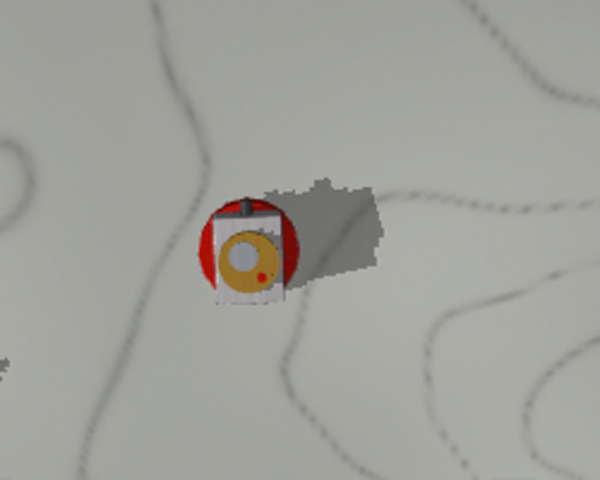

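Movement: block centre (612, -204.7) mm, yaw about -15.5°. Base centre: (511.2, -429.5) mm. Descending to grasp the block.

Emit:
play_rows(
  dp=[
    [0.075,-0.01,1],
    [0.075,-0.01,1],
    [0.075,-0.01,1],
    [0.075,-0.01,1],
    [0.075,-0.01,1],
  ],
  twist=[
    [0,0,-0.03],
    [0,0,-0.03],
    [0,0,-0.03],
    [0,0,-0.03],
    [0,0,-0.03],
  ],
  grip_force=40,
)

```text
time: 5.15
tcp_pos: [0.6111, -0.2035, 0.0825]
eef_rot: [0.991, -0.132, -0.002, 0.0]
force: [-0.2, 0.3, 1.2]
grip_width: 0.0855
grasp_force: 0.0
```

Emit:
play_rows(
  dp=[
    [0,0,0.15],
    [0,0,0.32],
    [0,0,0.32],
    [0,0,0.32],
  ],
  twist=[
    [0,0,0],
    [0,0,0],
    [0,0,0],
    [0,0,0],
  ],
)

```text
time: 5.48
tcp_pos: [0.6132, -0.2042, 0.0472]
eef_rot: [0.991, -0.132, 0.001, 0.0]
force: [-0.1, -0.1, 1.5]
grip_width: 0.085
grasp_force: 0.0
```

Emit:
play_rows(
  dp=[
    [0,0,0],
    [0,0,0],
    [0,0,0],
    [0,0,0],
    [0,0,0],
    [0,0,0],
    [0,0,0],
    [0,0,0],
    [0,0,0],
    [0,0,0],
  ],
  twist=[
    [0,0,0],
    [0,0,0],
    [0,0,0],
    [0,0,0],
    [0,0,0],
    [0,0,0],
    [0,0,0],
    [0,0,0],
    [0,0,0],
    [0,0,0],
  ],
  gripper=0,
)

```text
time: 6.32
tcp_pos: [0.6121, -0.204, 0.0443]
eef_rot: [0.991, -0.132, -0.0, 0.0]
force: [-0.8, 0.9, -0.6]
grip_width: -0.0002
grasp_force: 0.0
```

Run:
```python
from h import *
state();p,d,K,T=shot("wrist","w5.png")
shot("scene");look(["movement"],"scene")
```

```text
t 6.32 tcp [ 612.1 -204.    44.3] yaw -15.2 tilt [-0. -0. -1.] F [-0.8  0.9 -0.6] w -0.2 gf 0.0 j [-0.08  0.54  0.08  0.   -1.11  1.39]
movement 0.56 px [257. 280.] 326 ztop 0.0576 edge False
   all [ 615.9 -205.5] 42.7 40.8 87.7 | top [ 621.6 -204.2] 17.9 5.2 89.1 topmean [ 621.6 -204.3   59.8]
```

View pics/w5.png

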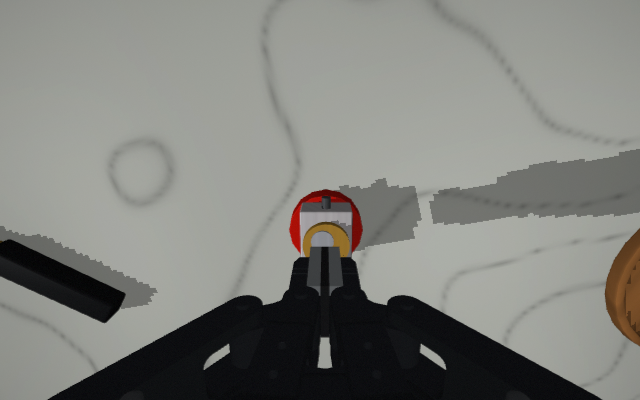

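Run:
```python
from h import *
p,d,K,T=shot("wrist")
for u in (312,325,338):
  for v in (215,235,243,246,249,253,258,265,280,300):
    M=np.zeros(d.shape,bool);M[v,u]=1;w=cloud(M,d,K,T)
    print(u,v,p[v,u],np.round(w*1000,1)[:1])
```

```text
312 215 [162 158 160] [[ 629.2 -201.6   30.5]]
312 235 [142 112  63] [[ 620.2 -199.2   35.6]]
312 243 [137 139 146] [[ 616.2 -198.1   36.6]]
312 246 [114 107  98] [[ 614.4 -197.6   36.3]]
312 249 [62 65 66] [[ 623.7 -201.1   60.9]]
312 253 [61 63 64] [[ 623.6 -201.2   64.7]]
312 258 [60 63 64] [[ 623.7 -201.4   69.8]]
312 265 [60 62 64] [[ 623.8 -201.7   76.4]]
312 280 [61 63 64] [[ 623.4 -202.    87.5]]
312 300 [14 16 17] [[ 624.3 -202.8  102. ]]
325 215 [159 155 158] [[ 627.5 -208.2   30.8]]
325 235 [135 138 143] [[ 618.7 -205.8   36.4]]
325 243 [135 138 142] [[ 614.4 -204.7   36.5]]
325 246 [101 102 106] [[ 612.5 -204.2   35.9]]
325 249 [15 13 13] [[ 622.4 -206.8   61.4]]
325 253 [11 13 11] [[ 622.1 -206.7   64.7]]
325 258 [12 13 13] [[ 622.4 -206.8   70. ]]
325 265 [13 12 13] [[ 622.4 -206.8   76.3]]
325 280 [13 12 13] [[ 621.9 -206.6   87. ]]
325 300 [16 17 20] [[ 617.  -205.2   92.3]]
338 215 [156 152 156] [[ 625.7 -214.9   30.9]]
338 235 [148 111  41] [[ 616.5 -212.3   35.3]]
338 243 [148 111  41] [[ 612.1 -211.2   35.4]]
338 246 [120  93  47] [[ 610.2 -210.7   34.9]]
338 249 [64 65 65] [[ 620.7 -212.3   60.9]]
338 253 [61 63 64] [[ 620.7 -212.2   64.9]]
338 258 [60 62 65] [[ 620.5 -212.    69.3]]
338 265 [61 63 65] [[ 620.9 -211.8   76.2]]
338 280 [61 63 65] [[ 620.7 -211.3   87.2]]
338 300 [11 12 15] [[ 622.2 -211.1  102.1]]
```

The wrist depth shows the shut fingertips at z≈60 mm while the TCP reads 44 mm. They are about 16 mm behind the TCP, not 25 mm ahead of it. The movement hasn't moved. I'll reopen, go about 41 mm deeper and check the tips again.

Emit:
play_rows(
  dp=[
    [0,0,0],
    [0,0,0],
    [0,0,0],
    [0,0,0],
    [0,0,0],
    [0,0,0],
    [0,0,0],
    [0,0,0],
  ],
  twist=[
    [0,0,0],
    [0,0,0],
    [0,0,0],
    [0,0,0],
    [0,0,0],
    [0,0,0],
    [0,0,0],
    [0,0,0],
  ],
  gripper=0.6,
)

```text
time: 7.23
tcp_pos: [0.6121, -0.204, 0.0444]
eef_rot: [0.991, -0.132, 0.0, 0.0]
force: [-0.4, 0.2, -0.0]
grip_width: 0.051
grasp_force: 0.0
```

Run:
```python
from h import *
state();p,d,K,T=shot("wrist","w6.png")
W=cloud(np.ones(d.shape,bool),d,K,T)
Ti=np.linalg.inv(tcp()[0]);L=W@Ti[:3,:3].T+Ti[:3,3]
q=L[(abs(L[:,0])<.03)&(abs(L[:,1])<.06)&(L[:,2]<.005)]
print(len(q),np.round(np.percentile(q,[0,1,50,99,100],axis=0)*1000,1))
for s in (1,-1):
    r=q[(q[:,1]*s>0)]; r=r[r[:,2]>r[:,2].max()-.006];print(np.round(r.min(0)*1e3,1),np.round(r.max(0)*1e3,1))
```

```text
t 7.23 tcp [ 612.1 -204.    44.4] yaw -15.2 tilt [ 0. -0. -1.] F [-0.4  0.2 -0. ] w 51.0 gf 0.0 j [-0.08  0.54  0.08  0.   -1.11  1.39]
38197 [[ -13.4  -60.  -102.9]
 [ -10.3  -58.7  -99.5]
 [  10.8    0.5  -77.8]
 [  17.3   58.5  -20.8]
 [  19.9   60.   -12.1]]
[-11.3  25.  -18.6] [ 10.7  31.9 -12.6]
[-11.7 -32.3 -18.1] [ 10.6 -25.6 -12.1]
```

Emit:
play_rows(
  dp=[
    [0,0,0.15],
    [0,0,0.3],
    [0,0,0.33],
    [0,0,0.33],
    [0,0,0.33],
  ],
  twist=[
    [0,0,0],
    [0,0,0],
    [0,0,0],
    [0,0,0],
    [0,0,0],
  ],
)

```text
time: 7.7
tcp_pos: [0.6124, -0.2043, 0.0053]
eef_rot: [0.991, -0.132, 0.0, 0.0]
force: [-0.1, -1.0, 0.6]
grip_width: 0.0513
grasp_force: 0.0
```

Emit:
play_rows(
  dp=[
    [0,0,0],
    [0,0,0],
    [0,0,0],
    [0,0,0],
    [0,0,0],
    [0,0,0],
    [0,0,0],
  ],
  twist=[
    [0,0,0],
    [0,0,0],
    [0,0,0],
    [0,0,0],
    [0,0,0],
    [0,0,0],
    [0,0,0],
  ],
  gripper=0,
)

```text
time: 8.28
tcp_pos: [0.6132, -0.2042, 0.0063]
eef_rot: [0.991, -0.132, 0.001, 0.0]
force: [-0.1, 1.0, 7.0]
grip_width: 0.0267
grasp_force: 40.4
```

Run:
```python
from h import *
state();p,d,K,T=shot("wrist","w7.png")
W=cloud(np.ones(d.shape,bool),d,K,T)
Ti=np.linalg.inv(tcp()[0]);L=W@Ti[:3,:3].T+Ti[:3,3]
for s in (1,-1):
    q=L[(abs(L[:,0]-.0115)<.004)&(L[:,1]*s>.015)&(L[:,1]*s<.04)&(L[:,2]<-.002)]
    print(np.round(np.percentile(q,[0,100],axis=0)*1000,1))
```

```text
t 8.28 tcp [ 613.2 -204.2    6.3] yaw -15.2 tilt [ 0.003 -0.001 -1.   ] F [-0.1  1.   7. ] w 26.7 gf 40.4 j [-0.08  0.57  0.03  0.   -1.03  1.39]
[[  7.5  15.  -98.3]
 [ 15.5  40.   -2.1]]
[[  7.5 -40.  -98.3]
 [ 15.5 -15.   -2.3]]
```

View pics/w7.png

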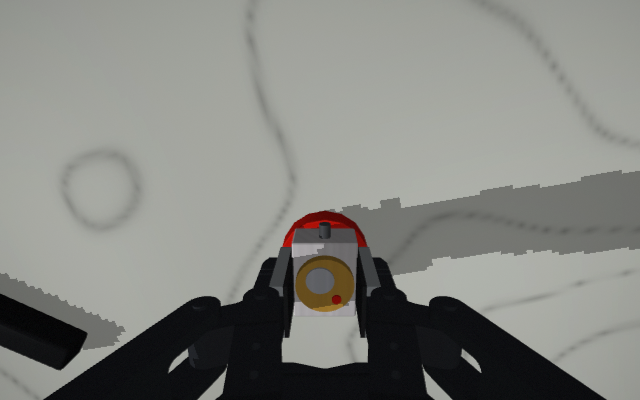

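Gripped at 27 mm with 40 N; the picture shows the block squarely between the pads around (325,280). Lifting and carrying it to the base.

Emit:
play_rows(
  dp=[
    [0,0,-0.1],
    [0,0,-0.3],
    [0,0,-0.5],
    [0,0,-0.6],
    [0,0,-0.6],
  ],
  twist=[
    [0,0,0],
    [0,0,0],
    [0,0,0],
    [0,0,0],
    [0,0,0],
  ],
)

```text
time: 8.75
tcp_pos: [0.6139, -0.2045, 0.0803]
eef_rot: [0.991, -0.132, 0.003, 0.0]
force: [0.6, 0.7, -0.9]
grip_width: 0.0272
grasp_force: 39.6
```

Emit:
play_rows(
  dp=[
    [-0.03,0.15,0],
    [-0.06,0.4,0],
    [-0.1,0.65,0],
    [-0.14,0.85,0],
    [-0.16,1,0],
    [-0.16,1,0],
  ],
  twist=[
    [0,0,0],
    [0,0,0],
    [0,0,0],
    [0,0,0],
    [0,0,0],
    [0,0,0],
  ],
)

```text
time: 9.25
tcp_pos: [0.5596, -0.3174, 0.0752]
eef_rot: [0.991, -0.134, -0.001, -0.0]
force: [0.4, 0.3, -1.2]
grip_width: 0.0271
grasp_force: 39.7
```

Emit:
play_rows(
  dp=[
    [-0.03,0.15,0],
    [-0.06,0.4,0],
    [-0.1,0.65,0],
    [-0.14,0.85,0],
    [-0.16,1,0],
    [-0.16,1,0],
    [-0.16,1,0],
    [-0.16,1,0],
  ],
  twist=[
    [0,0,0],
    [0,0,0],
    [0,0,0],
    [0,0,0],
    [0,0,0],
    [0,0,0],
    [0,0,0],
    [0,0,0],
  ],
)

```text
time: 9.92
tcp_pos: [0.5119, -0.4247, 0.0757]
eef_rot: [0.991, -0.132, -0.001, -0.001]
force: [0.5, -0.2, -0.9]
grip_width: 0.0271
grasp_force: 39.8
```

Run:
```python
from h import *
state();look(["movement","round_base"],fn="w8.png")
look(["round_base"],"top");look(["round_base"],"scene")
```

```text
t 9.92 tcp [ 511.9 -424.7   75.7] yaw -15.2 tilt [-0.001  0.001 -1.   ] F [ 0.5 -0.2 -0.9] w 27.1 gf 39.8 j [-0.46  0.55  0.19 -0.   -1.21  1.76]
round_base 0.66 px [336. 187.] 14708 ztop 0.0101 edge False
   all [ 520.2 -432.9] 112.4 94.1 71.9 | top [ 520.2 -432.9] 112.4 94.1 71.9 topmean [ 527.9 -435.3    9.9]
round_base 0.61 px [  0. 365.] 211 ztop 0.0068 edge True
   all [ 445.1 -125.8] 34.6 4.2 -31.3 | top [ 445.1 -125.8] 34.6 4.2 -31.3 topmean [ 446.  -126.8    4.7]
round_base 0.56 px [472. 224.] 190 ztop 0.2252 edge False
   all [ 461.8 -376. ] 231.6 43.5 -77.8 | top [ 456.6 -332.7] 148.2 9.0 -68.3 topmean [ 451.  -321.8  405.1]
round_base 0.87 px [148. 287.] 1594 ztop 0.0115 edge False
   all [ 517.7 -429.6] 112.5 103.8 -85.1 | top [ 517.7 -429.6] 112.5 103.8 -85.1 topmean [ 521.1 -431.8    9.2]
```

View pics/w8.png

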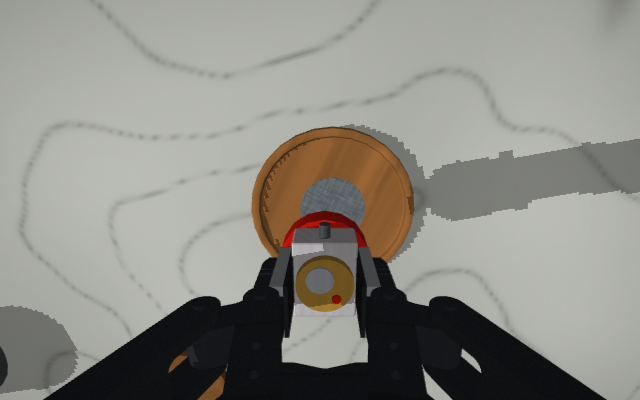

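Base centre is (511, -429.6) mm. Lowering the movement.

Emit:
play_rows(
  dp=[
    [0.01,0.035,0.1],
    [0.01,0.035,0.25],
    [0.01,0.035,0.4],
    [0.01,0.035,0.47],
    [0.01,0.035,0.5],
    [0.01,0.035,0.51],
    [0.01,0.035,0.51],
    [0.01,0.035,0.51],
  ],
  twist=[
    [0,0,0],
    [0,0,0],
    [0,0,0],
    [0,0,0],
    [0,0,0],
    [0,0,0],
    [0,0,0],
    [0,0,0],
  ],
)

```text
time: 10.93
tcp_pos: [0.5128, -0.4304, 0.0167]
eef_rot: [0.991, -0.132, 0.001, 0.0]
force: [-0.1, 0.5, -1.0]
grip_width: 0.0271
grasp_force: 39.8
```

Emit:
play_rows(
  dp=[
    [0,0,0.005],
    [0,0,0.01],
    [0,0,0.015],
    [0,0,0.015],
    [0,0,0.015],
  ],
  twist=[
    [0,0,0],
    [0,0,0],
    [0,0,0],
    [0,0,0],
    [0,0,0],
  ],
)

```text
time: 11.35
tcp_pos: [0.5121, -0.4299, 0.0138]
eef_rot: [0.991, -0.132, 0.0, 0.0]
force: [-0.1, -0.4, -1.3]
grip_width: 0.0272
grasp_force: 39.8
```

Emit:
play_rows(
  dp=[
    [0,0,0.005],
    [0,0,0.01],
    [0,0,0.015],
    [0,0,0.015],
    [0,0,0.015],
  ],
  twist=[
    [0,0,0],
    [0,0,0],
    [0,0,0],
    [0,0,0],
    [0,0,0],
  ],
)

```text
time: 11.77
tcp_pos: [0.5121, -0.43, 0.0123]
eef_rot: [0.991, -0.132, 0.0, 0.0]
force: [0.2, 2.2, 2.0]
grip_width: 0.0271
grasp_force: 40.0
```

Emit:
play_rows(
  dp=[
    [0,0,0],
    [0,0,0],
    [0,0,0],
    [0,0,0],
    [0,0,0],
    [0,0,0],
    [0,0,0],
  ],
  twist=[
    [0,0,0],
    [0,0,0],
    [0,0,0],
    [0,0,0],
    [0,0,0],
    [0,0,0],
    [0,0,0],
  ],
  gripper=0.6,
)

```text
time: 12.35
tcp_pos: [0.5121, -0.4299, 0.012]
eef_rot: [0.991, -0.132, -0.0, 0.0]
force: [0.8, -1.0, -0.5]
grip_width: 0.0514
grasp_force: 0.0
```

Emit:
play_rows(
  dp=[
    [0,0,-0.1],
    [0,0,-0.35],
    [0,0,-0.7],
    [0,0,-1],
    [0,0,-1],
  ],
  twist=[
    [0,0,0],
    [0,0,0],
    [0,0,0],
    [0,0,0],
    [0,0,0],
  ],
)

```text
time: 12.77
tcp_pos: [0.5154, -0.4333, 0.1432]
eef_rot: [0.991, -0.132, 0.007, 0.005]
force: [0.2, -1.1, 1.7]
grip_width: 0.0511
grasp_force: 0.0
```

Emit:
play_rows(
  dp=[
    [-0.1,-0.3,-0.1],
    [-0.37,-0.88,-0.3],
    [-0.37,-0.88,-0.3],
    [-0.37,-0.88,-0.3],
    [-0.37,-0.88,-0.3],
  ],
  twist=[
    [0,0,0],
    [0,0,0],
    [0,0,0],
    [0,0,0],
    [0,0,0],
  ],
)

```text
time: 13.18
tcp_pos: [0.4976, -0.3151, 0.1707]
eef_rot: [0.991, -0.131, 0.002, 0.0]
force: [-0.4, 0.0, 0.1]
grip_width: 0.0515
grasp_force: 0.0
```

Run:
```python
from h import *
state();look(["movement","round_base","loupe_dish","cover"],fn="w9.png")
look(["movement","round_base"],"top")
```

```text
t 13.18 tcp [ 497.6 -315.1  170.7] yaw -15.1 tilt [ 0.004 -0.001 -1.   ] F [-0.4  0.   0.1] w 51.5 gf 0.0 j [-0.3   0.35  0.11  0.   -1.33  1.61]
movement 0.82 px [443. 135.] 2268 ztop 0.0428 edge False
   all [ 509.9 -432.4] 50.6 47.7 71.3 | top [ 511.7 -429.4] 32.8 24.9 -9.5 topmean [ 511.9 -429.    41.5]
round_base 0.79 px [423. 114.] 9716 ztop 0.0102 edge False
   all [ 511.3 -429.5] 113.2 112.6 88.8 | top [ 511.3 -429.5] 113.1 112.6 88.8 topmean [ 514.  -431.2    8.4]
loupe_dish 0.8 px [303. 286.] 3826 ztop 0.0092 edge False
   all [ 387.4 -265.9] 78.7 77.9 37.9 | top [ 387.4 -265.9] 78.7 77.9 37.9 topmean [ 388.5 -266.3    7.9]
loupe_dish 0.62 px [ 14. 313.] 661 ztop 0.0187 edge True
   all [435.5  64.8] 40.7 16.9 -17.1 | top [432.3  66.7] 25.3 6.4 -30.6 topmean [433.4  65.3  17.1]
cover 0.83 px [115. 268.] 7670 ztop 0.0670 edge False
   all [465.4 -92. ] 83.3 82.8 72.3 | top [465.4 -91.4] 17.4 16.8 -30.4 topmean [465.8 -92.2  66.7]
round_base 0.56 px [465. 226.] 354 ztop 0.3129 edge False
   all [ 479.5 -386.6] 193.8 52.8 -88.3 | top [ 457.6 -307.2] 42.8 9.5 64.6 topmean [ 458.8 -309.6  349.4]
```

Emit:
play_rows(
  dp=[
    [-0.15,-0.3,0],
    [-0.37,-0.87,0],
    [-0.37,-0.87,0],
    [-0.37,-0.87,0],
  ],
  twist=[
    [0,0,0],
    [0,0,0],
    [0,0,0],
    [0,0,0],
  ],
)

```text
time: 13.92
tcp_pos: [0.4811, -0.2002, 0.1682]
eef_rot: [0.991, -0.131, 0.0, -0.001]
force: [0.1, -0.4, 0.5]
grip_width: 0.0512
grasp_force: 0.0
```

Emit:
play_rows(
  dp=[
    [-0.37,-0.87,0.2],
    [-0.37,-0.87,0.2],
    [-0.37,-0.87,0.2],
    [-0.37,-0.87,0.2],
    [-0.37,-0.87,0.2],
    [-0.37,-0.87,0.2],
    [-0.37,-0.87,0.2],
  ],
  twist=[
    [0,0,0],
    [0,0,0],
    [0,0,0],
    [0,0,0],
    [0,0,0],
    [0,0,0],
    [0,0,0],
  ],
)

```text
time: 14.5
tcp_pos: [0.4666, -0.0925, 0.1442]
eef_rot: [0.991, -0.133, 0.0, 0.0]
force: [0.2, -0.6, -0.6]
grip_width: 0.051
grasp_force: 0.0
```

Run:
```python
from h import *
state();look(["cover"],fn="w10.png")
```

```text
t 14.50 tcp [466.6 -92.5 144.2] yaw -15.3 tilt [ 0. -0. -1.] F [ 0.2 -0.6 -0.6] w 51.0 gf 0.0 j [ 0.14  0.15 -0.23  0.   -1.2   1.17]
cover 0.89 px [323. 194.] 8645 ztop 0.0674 edge False
   all [465.5 -90.2] 82.6 82.1 12.4 | top [465.5 -90.5] 17.2 17.1 -63.6 topmean [465.8 -90.5  67.1]
```

Emit:
play_rows(
  dp=[
    [-0.01,-0.015,0.3],
    [-0.01,-0.015,0.6],
    [-0.01,-0.015,0.8],
    [-0.01,-0.015,0.86],
    [-0.01,-0.015,0.86],
    [-0.01,-0.015,0.86],
  ],
  twist=[
    [0,0,0],
    [0,0,0],
    [0,0,0],
    [0,0,0],
    [0,0,0],
    [0,0,0],
  ],
  grip_force=50,
)

```text
time: 15.1
tcp_pos: [0.4664, -0.0901, 0.0418]
eef_rot: [0.991, -0.133, 0.001, 0.0]
force: [0.2, -0.0, 0.9]
grip_width: 0.0515
grasp_force: 0.0
```

Emit:
play_rows(
  dp=[
    [0,0,0],
    [0,0,0],
    [0,0,0],
    [0,0,0],
    [0,0,0],
    [0,0,0],
    [0,0,0],
  ],
  twist=[
    [0,0,0],
    [0,0,0],
    [0,0,0],
    [0,0,0],
    [0,0,0],
    [0,0,0],
    [0,0,0],
  ],
  gripper=0,
)

```text
time: 15.68
tcp_pos: [0.4667, -0.0895, 0.0424]
eef_rot: [0.991, -0.132, 0.002, -0.0]
force: [-1.8, 0.2, 6.7]
grip_width: 0.0155
grasp_force: 48.8
```

Run:
```python
from h import *
state();look(["cover"],fn="w11.png")
```

```text
t 15.68 tcp [466.7 -89.5  42.4] yaw -15.2 tilt [ 0.003 -0.    -1.   ] F [-1.8  0.2  6.7] w 15.5 gf 48.8 j [ 0.14  0.24 -0.39  0.   -0.93  1.16]
cover 0.97 px [323. 230.] 16573 ztop 0.0675 edge False
   all [466.7 -90.1] 83.1 80.3 40.4 | top [466.3 -89.4] 43.7 23.7 76.2 topmean [466.7 -89.6  67.4]
```

View pics/w11.png

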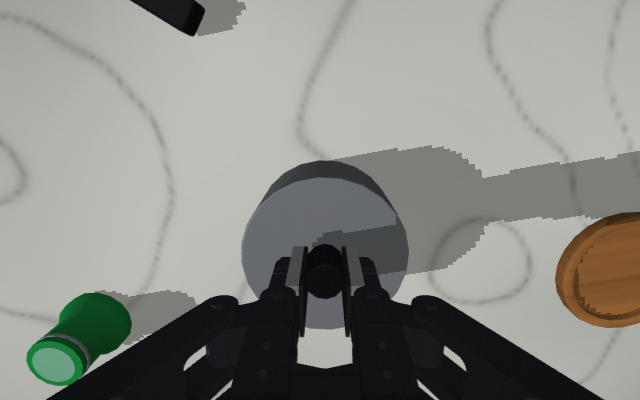

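Knob gripped, with the cover level (knob at (323,270)). Lifting and carrying it to the base.

Emit:
play_rows(
  dp=[
    [0,0,-0.1],
    [0,0,-0.3],
    [0,0,-0.55],
    [0,0,-0.72],
    [0,0,-0.75],
    [0,0,-0.75],
  ],
  twist=[
    [0,0,0],
    [0,0,0],
    [0,0,0],
    [0,0,0],
    [0,0,0],
    [0,0,0],
  ],
)

```text
time: 16.28
tcp_pos: [0.4664, -0.0893, 0.1325]
eef_rot: [0.991, -0.132, 0.002, -0.001]
force: [0.5, 0.7, -1.2]
grip_width: 0.0157
grasp_force: 48.8
```

Emit:
play_rows(
  dp=[
    [0.04,0.1,0],
    [0.13,0.3,0],
    [0.25,0.6,0],
    [0.37,0.87,0],
    [0.37,0.87,0],
  ],
  twist=[
    [0,0,0],
    [0,0,0],
    [0,0,0],
    [0,0,0],
    [0,0,0],
  ],
)

```text
time: 16.7
tcp_pos: [0.4802, -0.2062, 0.1289]
eef_rot: [0.991, -0.134, -0.001, 0.001]
force: [0.7, -0.1, -0.9]
grip_width: 0.0158
grasp_force: 49.1
```

Emit:
play_rows(
  dp=[
    [0.13,0.3,0],
    [0.25,0.6,0],
    [0.37,0.87,0],
    [0.37,0.87,0],
  ],
  twist=[
    [0,0,0],
    [0,0,0],
    [0,0,0],
    [0,0,0],
  ],
)

```text
time: 17.03
tcp_pos: [0.4955, -0.319, 0.1282]
eef_rot: [0.991, -0.134, -0.002, 0.0]
force: [0.1, 1.4, -2.0]
grip_width: 0.0158
grasp_force: 49.3
```

Emit:
play_rows(
  dp=[
    [0.13,0.3,0],
    [0.25,0.6,0],
    [0.33,0.8,0],
    [0.37,0.87,0],
    [0.37,0.87,0],
    [0.37,0.87,0],
    [0.37,0.87,0],
  ],
  twist=[
    [0,0,0],
    [0,0,0],
    [0,0,0],
    [0,0,0],
    [0,0,0],
    [0,0,0],
    [0,0,0],
  ],
)

```text
time: 17.62
tcp_pos: [0.5114, -0.4256, 0.1297]
eef_rot: [0.991, -0.132, -0.001, -0.001]
force: [0.4, 0.4, -1.7]
grip_width: 0.0156
grasp_force: 49.5
```

Run:
```python
from h import *
state();look(["cover"],fn="w12.png")
p,d,K,T=shot("scene","s12.png");cv2.imwrite("pics/s12c.png",cv2.resize(p[200:340,60:260,::-1],None,fx=3,fy=3))
```

```text
t 17.62 tcp [ 511.4 -425.6  129.7] yaw -15.2 tilt [-0.001  0.001 -1.   ] F [ 0.4  0.4 -1.7] w 15.6 gf 49.5 j [-0.46  0.52  0.28 -0.   -1.33  1.77]
cover 0.57 px [323. 231.] 16653 ztop 0.1548 edge False
   all [ 510.7 -424.4] 84.6 82.8 -71.8 | top [ 511.3 -425.3] 43.4 24.3 74.5 topmean [ 511.7 -425.3  154.9]
```

View pics/s12c.png

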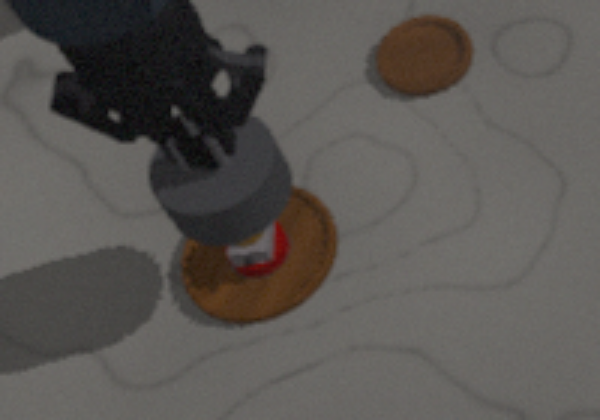

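The cover is held level above the movement at about crop (225,180), and the path is clear. Lowering.

Emit:
play_rows(
  dp=[
    [0.01,0.035,0.05],
    [0.01,0.035,0.15],
    [0.01,0.035,0.3],
    [0.01,0.035,0.45],
    [0.01,0.035,0.55],
    [0.01,0.035,0.62],
    [0.01,0.035,0.65],
    [0.01,0.035,0.65],
    [0.01,0.035,0.65],
  ],
  twist=[
    [0,0,0],
    [0,0,0],
    [0,0,0],
    [0,0,0],
    [0,0,0],
    [0,0,0],
    [0,0,0],
    [0,0,0],
    [0,0,0],
  ],
)

```text
time: 18.52
tcp_pos: [0.5122, -0.4314, 0.0535]
eef_rot: [0.991, -0.132, 0.0, 0.0]
force: [0.8, 0.1, -1.4]
grip_width: 0.0156
grasp_force: 49.5
```

Emit:
play_rows(
  dp=[
    [0,0,0.01],
    [0,0,0.02],
    [0,0,0.02],
    [0,0,0.02],
    [0,0,0.02],
  ],
  twist=[
    [0,0,0],
    [0,0,0],
    [0,0,0],
    [0,0,0],
    [0,0,0],
  ],
)

```text
time: 18.93
tcp_pos: [0.5119, -0.4312, 0.0506]
eef_rot: [0.991, -0.132, 0.0, 0.0]
force: [0.1, 0.5, -1.3]
grip_width: 0.0159
grasp_force: 49.5
```

Emit:
play_rows(
  dp=[
    [0,-0.01,0.01],
    [0,-0.01,0.02],
    [0,-0.01,0.02],
    [0,-0.01,0.02],
    [0,-0.01,0.02],
  ],
  twist=[
    [0,0,0],
    [0,0,0],
    [0,0,0],
    [0,0,0],
    [0,0,0],
  ],
)

```text
time: 19.35
tcp_pos: [0.5122, -0.4299, 0.0485]
eef_rot: [0.991, -0.132, 0.0, 0.0]
force: [-1.7, 2.1, 3.8]
grip_width: 0.016
grasp_force: 50.0
```

Emit:
play_rows(
  dp=[
    [0,0,0],
    [0,0,0],
    [0,0,0],
    [0,0,0],
    [0,0,0],
    [0,0,0],
    [0,0,0],
  ],
  twist=[
    [0,0,0],
    [0,0,0],
    [0,0,0],
    [0,0,0],
    [0,0,0],
    [0,0,0],
    [0,0,0],
  ],
  gripper=0.6,
)

```text
time: 19.93
tcp_pos: [0.5121, -0.43, 0.0479]
eef_rot: [0.991, -0.132, -0.0, 0.0]
force: [0.5, -0.2, -0.1]
grip_width: 0.0512
grasp_force: 0.0
```

Emit:
play_rows(
  dp=[
    [0,0,-0.1],
    [0,0,-0.35],
    [0,0,-0.7],
    [0,0,-1],
    [0,0,-1],
  ],
  twist=[
    [0,0,0],
    [0,0,0],
    [0,0,0],
    [0,0,0],
    [0,0,0],
  ],
)

```text
time: 20.35
tcp_pos: [0.5148, -0.433, 0.1779]
eef_rot: [0.991, -0.132, 0.006, 0.004]
force: [-0.2, -0.9, 1.7]
grip_width: 0.0511
grasp_force: 0.0
```

Emit:
play_rows(
  dp=[
    [-0.15,-0.3,0],
    [-0.42,-0.98,0],
    [-0.42,-0.98,0],
    [-0.42,-0.98,0],
    [-0.42,-0.98,0],
  ],
  twist=[
    [0,0,0],
    [0,0,0],
    [0,0,0],
    [0,0,0],
    [0,0,0],
  ],
)

```text
time: 20.77
tcp_pos: [0.4944, -0.3011, 0.1689]
eef_rot: [0.991, -0.131, 0.001, -0.0]
force: [0.3, -1.3, -0.0]
grip_width: 0.0512
grasp_force: 0.0
```

Run:
```python
from h import *
state();look(["cover","round_base","loupe_dish"],fn="w13.png")
```

```text
t 20.77 tcp [ 494.4 -301.1  168.9] yaw -15.0 tilt [ 0.001 -0.    -1.   ] F [ 0.3 -1.3 -0. ] w 51.2 gf 0.0 j [-0.28  0.33  0.08 -0.   -1.32  1.59]
cover 0.79 px [469. 127.] 9806 ztop 0.0733 edge False
   all [ 511.1 -429.1] 83.7 83.7 55.2 | top [ 511.  -428.9] 17.6 17.3 7.6 topmean [ 511.5 -428.5   73.1]
round_base 0.8 px [415. 103.] 3284 ztop 0.0106 edge False
   all [ 517.6 -415.6] 113.5 82.5 -25.4 | top [ 517.6 -415.6] 113.5 82.5 -25.4 topmean [ 526.2 -408.7    9.1]
loupe_dish 0.65 px [316. 283.] 3978 ztop 0.0092 edge False
   all [ 387.2 -265.6] 79.2 78.4 -17.8 | top [ 387.3 -265.5] 78.7 78.4 -66.8 topmean [ 388.5 -266.     7.9]
```

Emit:
play_rows(
  dp=[
    [-0.15,-0.3,0],
    [-0.42,-0.98,0],
    [-0.42,-0.98,0],
    [-0.42,-0.98,0],
  ],
  twist=[
    [0,0,0],
    [0,0,0],
    [0,0,0],
    [0,0,0],
  ],
)

```text
time: 21.3
tcp_pos: [0.4762, -0.173, 0.168]
eef_rot: [0.991, -0.132, 0.0, -0.001]
force: [0.3, -1.3, 0.4]
grip_width: 0.0516
grasp_force: 0.0
```

Emit:
play_rows(
  dp=[
    [-0.15,-0.3,0],
    [-0.42,-0.98,0],
    [-0.42,-0.98,0],
    [-0.42,-0.98,0],
  ],
  twist=[
    [0,0,0],
    [0,0,0],
    [0,0,0],
    [0,0,0],
  ],
)

```text
time: 21.63
tcp_pos: [0.4588, -0.0459, 0.1681]
eef_rot: [0.991, -0.131, 0.0, -0.001]
force: [0.7, -0.5, -0.8]
grip_width: 0.0513
grasp_force: 0.0
```

Emit:
play_rows(
  dp=[
    [-0.15,-0.3,0],
    [-0.42,-0.98,0],
    [-0.42,-0.98,0],
    [-0.42,-0.98,0],
    [-0.42,-0.98,0],
    [-0.42,-0.98,0],
  ],
  twist=[
    [0,0,0],
    [0,0,0],
    [0,0,0],
    [0,0,0],
    [0,0,0],
    [0,0,0],
  ],
)

```text
time: 22.13
tcp_pos: [0.4415, 0.0767, 0.1679]
eef_rot: [0.991, -0.132, -0.0, 0.0]
force: [-0.0, -1.0, -0.3]
grip_width: 0.0513
grasp_force: 0.0
```

Run:
```python
from h import *
state();look(["loupe"],fn="w14.png")
```

```text
t 22.13 tcp [441.5  76.7 167.9] yaw -15.2 tilt [-0. -0. -1.] F [-0.  -1.  -0.3] w 51.3 gf 0.0 j [ 0.52  0.08 -0.24  0.   -1.25  0.78]
loupe 0.7 px [325. 181.] 1671 ztop 0.0412 edge False
   all [442.   77.6] 41.7 36.9 73.8 | top [439.3  79.2] 30.9 30.8 73.5 topmean [439.5  79.3  39.7]
```

The cover is seated: centre (511, -429), top at 73 mm. Picking the loupe.

Emit:
play_rows(
  dp=[
    [-0.02,-0.015,0.35],
    [-0.02,-0.015,0.7],
    [-0.02,-0.015,1],
    [-0.02,-0.015,1],
    [-0.02,-0.015,1],
  ],
  twist=[
    [0,0,0],
    [0,0,0],
    [0,0,0],
    [0,0,0],
    [0,0,0],
  ],
  grip_force=35,
)

```text
time: 22.65
tcp_pos: [0.4387, 0.0775, 0.0475]
eef_rot: [0.991, -0.133, -0.001, 0.002]
force: [0.9, 0.4, 0.3]
grip_width: 0.0508
grasp_force: 0.0
```

Emit:
play_rows(
  dp=[
    [0,0,0.15],
    [0,0,0.28],
    [0,0,0.28],
    [0,0,0.28],
    [0,0,0.28],
  ],
  twist=[
    [0,0,0],
    [0,0,0],
    [0,0,0],
    [0,0,0],
    [0,0,0],
  ],
)

```text
time: 23.07
tcp_pos: [0.4412, 0.0797, 0.0167]
eef_rot: [0.991, -0.132, 0.002, -0.001]
force: [-0.5, 0.1, -0.1]
grip_width: 0.0511
grasp_force: 0.0
```

Emit:
play_rows(
  dp=[
    [0,0,0],
    [0,0,0],
    [0,0,0],
    [0,0,0],
    [0,0,0],
    [0,0,0],
  ],
  twist=[
    [0,0,0],
    [0,0,0],
    [0,0,0],
    [0,0,0],
    [0,0,0],
    [0,0,0],
  ],
  gripper=0,
)

```text
time: 23.57
tcp_pos: [0.4405, 0.0797, 0.0161]
eef_rot: [0.991, -0.132, 0.001, -0.001]
force: [-1.2, 0.1, 7.5]
grip_width: 0.0305
grasp_force: 34.0
```

Run:
```python
from h import *
state();look(["loupe"],fn="w15.png")
```

```text
t 23.57 tcp [440.5  79.7  16.1] yaw -15.2 tilt [ 0.003  0.001 -1.   ] F [-1.2  0.1  7.5] w 30.5 gf 34.0 j [ 0.53  0.23 -0.5   0.   -0.84  0.77]
loupe 0.65 px [328. 256.] 6665 ztop 0.0409 edge False
   all [443.3  78.9] 38.1 37.9 27.1 | top [439.2  80.4] 32.4 30.5 -13.8 topmean [440.3  80.   39.7]
```

View pics/w15.png

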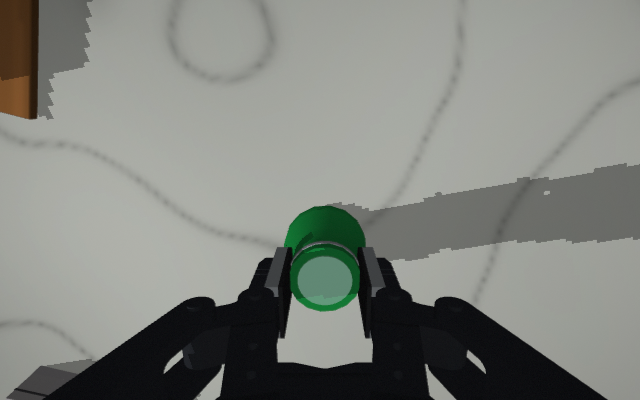

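Loupe gripped upright at (325,265). Carrying it to the dish.

Emit:
play_rows(
  dp=[
    [0,0,-0.1],
    [0,0,-0.3],
    [0,0,-0.45],
    [0,0,-0.5],
    [0,0,-0.5],
  ],
  twist=[
    [0,0,0],
    [0,0,0],
    [0,0,0],
    [0,0,0],
    [0,0,0],
  ],
)

```text
time: 24.08
tcp_pos: [0.4405, 0.0799, 0.0763]
eef_rot: [0.991, -0.132, 0.002, -0.001]
force: [-0.1, 0.4, -0.9]
grip_width: 0.0303
grasp_force: 34.7
```

Emit:
play_rows(
  dp=[
    [0.02,0.1,0],
    [0.04,0.35,0],
    [0.08,0.65,0],
    [0.11,0.96,0],
    [0.11,0.96,0],
  ],
  twist=[
    [0,0,0],
    [0,0,0],
    [0,0,0],
    [0,0,0],
    [0,0,0],
  ],
)

```text
time: 24.5
tcp_pos: [0.4185, -0.0401, 0.0729]
eef_rot: [0.991, -0.135, -0.002, 0.001]
force: [-0.6, 0.6, -1.1]
grip_width: 0.0306
grasp_force: 34.9
```

Emit:
play_rows(
  dp=[
    [0.04,0.33,0],
    [0.08,0.65,0],
    [0.11,0.96,0],
    [0.11,0.96,0],
  ],
  twist=[
    [0,0,0],
    [0,0,0],
    [0,0,0],
    [0,0,0],
  ],
)

```text
time: 24.83
tcp_pos: [0.4014, -0.1547, 0.073]
eef_rot: [0.991, -0.135, -0.002, 0.001]
force: [-0.4, 0.3, 0.6]
grip_width: 0.0304
grasp_force: 35.1
```

Emit:
play_rows(
  dp=[
    [0.04,0.33,0],
    [0.08,0.65,0],
    [0.1,0.85,0],
    [0.11,0.96,0],
    [0.11,0.96,0],
    [0.11,0.96,0],
    [0.11,0.96,0],
  ],
  twist=[
    [0,0,0],
    [0,0,0],
    [0,0,0],
    [0,0,0],
    [0,0,0],
    [0,0,0],
    [0,0,0],
  ],
)

```text
time: 25.42
tcp_pos: [0.386, -0.2641, 0.0736]
eef_rot: [0.991, -0.133, -0.001, -0.0]
force: [-0.3, 0.6, -1.0]
grip_width: 0.0304
grasp_force: 35.2
```

Run:
```python
from h import *
state();look(["loupe","loupe_dish"],fn="w16.png")
```

```text
t 25.42 tcp [ 386.  -264.1   73.6] yaw -15.2 tilt [-0.002  0.001 -1.   ] F [-0.3  0.6 -1. ] w 30.4 gf 35.2 j [-0.26  0.2  -0.36 -0.   -1.01  1.57]
loupe 0.86 px [327. 255.] 6643 ztop 0.0984 edge False
   all [ 385.5 -263.6] 57.7 42.7 74.7 | top [ 385.  -263.5] 32.4 30.6 -14.8 topmean [ 385.9 -263.8   97.1]
loupe_dish 0.97 px [325. 194.] 6358 ztop 0.0093 edge False
   all [ 394.7 -267.6] 79.8 63.3 72.3 | top [ 394.5 -267.7] 79.6 63.1 72.3 topmean [ 401.  -269.6    8.4]
```

Emit:
play_rows(
  dp=[
    [0.02,0.01,0.08],
    [0.02,0.01,0.2],
    [0.02,0.01,0.32],
    [0.02,0.01,0.39],
    [0.02,0.01,0.42],
    [0.02,0.01,0.42],
    [0.02,0.01,0.42],
  ],
  twist=[
    [0,0,0],
    [0,0,0],
    [0,0,0],
    [0,0,0],
    [0,0,0],
    [0,0,0],
    [0,0,0],
  ],
)

```text
time: 26.15
tcp_pos: [0.389, -0.2664, 0.0242]
eef_rot: [0.991, -0.132, 0.0, 0.0]
force: [0.2, 0.8, 0.0]
grip_width: 0.0304
grasp_force: 35.2
```

Emit:
play_rows(
  dp=[
    [0,0,0.01],
    [0,0,0.02],
    [0,0,0.02],
    [0,0,0.02],
    [0,0,0.02],
  ],
  twist=[
    [0,0,0],
    [0,0,0],
    [0,0,0],
    [0,0,0],
    [0,0,0],
  ],
)

```text
time: 26.57
tcp_pos: [0.3888, -0.2664, 0.0218]
eef_rot: [0.991, -0.132, 0.0, 0.0]
force: [-0.2, 0.6, -0.8]
grip_width: 0.0303
grasp_force: 35.2
```

Emit:
play_rows(
  dp=[
    [0,0,0.005],
    [0,0,0.01],
    [0,0,0.015],
    [0,0,0.015],
    [0,0,0.015],
  ],
  twist=[
    [0,0,0],
    [0,0,0],
    [0,0,0],
    [0,0,0],
    [0,0,0],
  ],
)

```text
time: 26.98
tcp_pos: [0.3887, -0.2664, 0.0201]
eef_rot: [0.991, -0.132, 0.0, 0.0]
force: [-2.2, 1.0, 5.9]
grip_width: 0.0299
grasp_force: 35.6
```

Emit:
play_rows(
  dp=[
    [0,0,0],
    [0,0,0],
    [0,0,0],
    [0,0,0],
    [0,0,0],
    [0,0,0],
  ],
  twist=[
    [0,0,0],
    [0,0,0],
    [0,0,0],
    [0,0,0],
    [0,0,0],
    [0,0,0],
  ],
  gripper=0.6,
)

```text
time: 27.48
tcp_pos: [0.3887, -0.2664, 0.0197]
eef_rot: [0.991, -0.133, -0.0, -0.0]
force: [-0.3, 0.5, -0.1]
grip_width: 0.0515
grasp_force: 0.0
```

Emit:
play_rows(
  dp=[
    [0,0,-0.1],
    [0,0,-0.35],
    [0,0,-0.7],
    [0,0,-1],
    [0,0,-1],
  ],
  twist=[
    [0,0,0],
    [0,0,0],
    [0,0,0],
    [0,0,0],
    [0,0,0],
  ],
)

```text
time: 27.9
tcp_pos: [0.3927, -0.2688, 0.1476]
eef_rot: [0.991, -0.132, 0.006, 0.003]
force: [1.2, -0.6, 0.2]
grip_width: 0.051
grasp_force: 0.0
```

Emit:
play_rows(
  dp=[
    [0.15,-0.27,0],
    [0.45,-0.81,0],
    [0.45,-0.81,0],
    [0.45,-0.81,0],
  ],
  twist=[
    [0,0,0],
    [0,0,0],
    [0,0,0],
    [0,0,0],
  ],
)

```text
time: 28.23
tcp_pos: [0.4696, -0.1837, 0.1395]
eef_rot: [0.991, -0.131, 0.001, -0.0]
force: [0.5, -0.3, 0.9]
grip_width: 0.0514
grasp_force: 0.0
```

Run:
```python
from h import *
state();look(["loupe","loupe_dish"],fn="w17.png")
```

```text
t 28.23 tcp [ 469.6 -183.7  139.5] yaw -15.0 tilt [ 0.001  0.    -1.   ] F [ 0.5 -0.3  0.9] w 51.4 gf 0.0 j [-0.06  0.21 -0.17 -0.   -1.2   1.37]
loupe 0.63 px [439. 250.] 2356 ztop 0.0450 edge False
   all [ 389.9 -263.7] 44.4 38.3 -58.8 | top [ 387.7 -265.8] 31.9 31.3 36.4 topmean [ 388.7 -265.5   43.7]
loupe_dish 0.6 px [426. 226.] 2340 ztop 0.0094 edge False
   all [ 415.9 -254.2] 135.4 66.2 31.5 | top [ 416.8 -255.6] 135.0 65.3 29.3 topmean [ 402.6 -271.7    8.7]
```

Emit:
play_rows(
  dp=[
    [0.15,-0.27,0],
    [0.45,-0.81,0],
    [0.45,-0.81,0],
    [0.45,-0.81,0],
  ],
  twist=[
    [0,0,0],
    [0,0,0],
    [0,0,0],
    [0,0,0],
  ],
)

```text
time: 28.72
tcp_pos: [0.5465, -0.105, 0.1392]
eef_rot: [0.991, -0.132, 0.0, -0.0]
force: [-0.7, -0.2, -1.3]
grip_width: 0.0513
grasp_force: 0.0
```

Emit:
play_rows(
  dp=[
    [0.15,-0.27,0],
    [0.45,-0.81,0],
    [0.45,-0.81,0],
    [0.45,-0.81,0],
    [0.45,-0.81,0],
    [0.45,-0.81,0],
    [0.45,-0.81,0],
    [0.45,-0.81,0],
    [0.45,-0.81,0],
    [0.45,-0.81,0],
    [0.45,-0.81,0],
  ],
  twist=[
    [0,0,-0.07],
    [0,0,-0.15],
    [0,0,-0.23],
    [0,0,-0.31],
    [0,0,-0.39],
    [0,0,-0.47],
    [0,0,-0.55],
    [0,0,-0.63],
    [0,0,-0.66],
    [0,0,-0.66],
    [0,0,-0.66],
  ],
)

```text
time: 29.63
tcp_pos: [0.6212, -0.0286, 0.1398]
eef_rot: [0.927, 0.375, -0.0, -0.0]
force: [1.3, -0.2, -0.3]
grip_width: 0.0512
grasp_force: 0.0
```

Run:
```python
from h import *
state();look(["opener","lower_box"],fn="w18.png")
```

```text
t 29.63 tcp [621.2 -28.6 139.8] yaw 44.0 tilt [-0. -0. -1.] F [ 1.3 -0.2 -0.3] w 51.2 gf 0.0 j [ 0.2   0.43  0.15 -0.   -1.3   2.13]
opener 0.91 px [324. 172.] 2246 ztop 0.0165 edge False
   all [634.1 -16.1] 112.9 15.7 43.7 | top [622.4 -27.3] 80.5 15.6 43.5 topmean [623.4 -26.   15.2]
lower_box 0.67 px [87. 24.] 6541 ztop 0.0295 edge True
   all [593.3 190.5] 100.7 38.0 -30.9 | top [591.3 191.4] 74.4 22.1 -44.5 topmean [588.5 198.1  28.2]
```

Emit:
play_rows(
  dp=[
    [0.013,0,0.3],
    [0.013,0,0.6],
    [0.013,0,0.83],
    [0.013,0,0.83],
    [0.013,0,0.83],
    [0.013,0,0.83],
  ],
  twist=[
    [0,0,0],
    [0,0,0],
    [0,0,0],
    [0,0,0],
    [0,0,0],
    [0,0,0],
  ],
  gripper=0.36,
)

```text
time: 30.28
tcp_pos: [0.6242, -0.0266, 0.0424]
eef_rot: [0.927, 0.376, 0.001, 0.001]
force: [0.4, -0.4, 1.2]
grip_width: 0.0307
grasp_force: 0.0
```

Run:
```python
from h import *
state();p,d,K,T=shot("wrist","w19.png")
W=cloud(np.ones(d.shape,bool),d,K,T)
Ti=np.linalg.inv(tcp()[0]);L=W@Ti[:3,:3].T+Ti[:3,3]
q=L[(abs(L[:,0])<.02)&(abs(L[:,1])<.04)&(L[:,2]<.012)&(W[:,2]>.03)]
for a in np.arange(-.04,.04,.004):
    r=q[abs(q[:,1]-a)<.002]
    if len(r): i=r[:,2].argmax();print(round(a*1e3),len(r),np.round(r[i]*1000,1),np.round(np.sort(r[:,2])[-5:]*1e3,1))
look(["opener"])
```

```text
t 30.28 tcp [624.2 -26.6  42.4] yaw 44.2 tilt [ 0.003 -0.001 -1.   ] F [ 0.4 -0.4  1.2] w 30.7 gf 0.0 j [ 0.21  0.5   0.01  0.   -1.08  2.13]
-40 817 [  6.  -38.1 -53.3] [-55.3 -54.9 -54.3 -54.  -53.3]
-36 1180 [  6.2 -34.2 -51.3] [-52.  -52.  -51.9 -51.9 -51.3]
-32 508 [  6.4 -31.9 -50.4] [-51.1 -50.8 -50.7 -50.5 -50.4]
-28 562 [  6.2 -27.1 -16.1] [-16.9 -16.6 -16.6 -16.4 -16.1]
-24 1279 [ 10.2 -22.3 -14. ] [-15.8 -15.3 -15.2 -14.3 -14. ]
-20 2223 [ 10.1 -20.2 -12.8] [-13.3 -13.3 -13.  -12.8 -12.8]
-16 2520 [ -0.1 -16.2  -8.8] [-10.4 -10.3  -9.8  -9.7  -8.8]
-12 1027 [ 17.1 -14.  -76.7] [-77.7 -77.6 -77.5 -76.7 -76.7]
-8 625 [  8.4  -6.3 -81.5] [-82.  -81.8 -81.7 -81.7 -81.5]
-4 567 [  8.   -5.1 -81.1] [-82.5 -82.5 -82.4 -82.4 -81.1]
0 536 [  9.5   1.4 -83.2] [-83.4 -83.4 -83.3 -83.3 -83.2]
4 587 [  8.8   4.9 -81.9] [-82.3 -82.3 -82.3 -81.9 -81.9]
8 738 [  8.8   8.  -81.2] [-81.8 -81.8 -81.6 -81.5 -81.2]
12 1169 [ 15.6  13.3 -73.4] [-74.4 -74.4 -74.1 -73.5 -73.4]
16 2866 [ 1.6 14.7 -9.1] [-10.1  -9.9  -9.7  -9.6  -9.1]
20 2011 [ 10.3  20.9 -13.1] [-14.2 -13.6 -13.4 -13.3 -13.1]
24 927 [  6.5  25.1 -16.7] [-17.1 -17.  -17.  -16.9 -16.7]
28 389 [  6.5  26.3 -17.7] [-18.6 -18.5 -18.  -17.9 -17.7]
32 730 [  5.7  32.1 -49.9] [-50.9 -50.5 -50.3 -50.  -49.9]
36 1425 [  6.1  34.4 -51.7] [-52.9 -52.9 -52.6 -52.5 -51.7]
opener 0.95 px [322. 215.] 4287 ztop 0.0164 edge False
   all [634.  -15.6] 112.8 16.0 44.1 | top [622.4 -26.8] 80.6 15.9 44.2 topmean [624.3 -25.2  15.2]
```

View pics/w19.png

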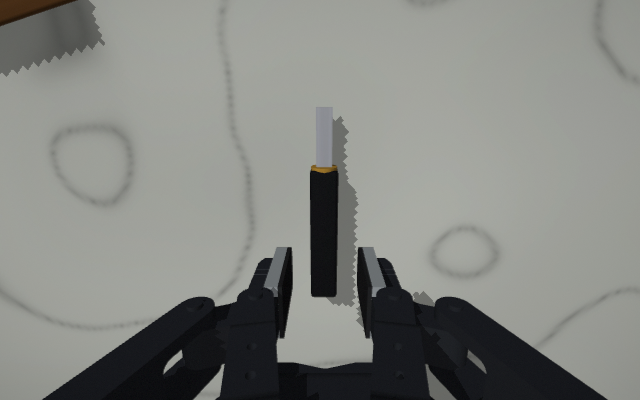

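The pad tips measure about 9–13 mm above the TCP at this opening. The handle is centred between the pads (column 323). Descending to TCP z≈1.5 mm and closing.

Emit:
play_rows(
  dp=[
    [0,0,0.12],
    [0,0,0.24],
    [0,0,0.32],
    [0,0,0.33],
    [0,0,0.33],
    [0,0,0.33],
  ],
  twist=[
    [0,0,0],
    [0,0,0],
    [0,0,0],
    [0,0,0],
    [0,0,0],
    [0,0,0],
  ],
  grip_force=50,
)

```text
time: 30.93
tcp_pos: [0.6235, -0.0264, 0.0017]
eef_rot: [0.927, 0.376, 0.001, 0.0]
force: [-0.8, 0.1, -0.4]
grip_width: 0.0307
grasp_force: 0.0
```

Emit:
play_rows(
  dp=[
    [0,0,0],
    [0,0,0],
    [0,0,0],
    [0,0,0],
    [0,0,0],
    [0,0,0],
  ],
  twist=[
    [0,0,0],
    [0,0,0],
    [0,0,0],
    [0,0,0],
    [0,0,0],
    [0,0,0],
  ],
  gripper=0,
)

```text
time: 31.43
tcp_pos: [0.6236, -0.0264, 0.0019]
eef_rot: [0.927, 0.376, 0.001, 0.0]
force: [-0.4, 0.7, 6.5]
grip_width: 0.0141
grasp_force: 49.1
```

Emit:
play_rows(
  dp=[
    [0,0,-0.1],
    [0,0,-0.3],
    [0,0,-0.5],
    [0,0,-0.6],
    [0,0,-0.6],
    [0,0,-0.6],
  ],
  twist=[
    [0,0,0],
    [0,0,0],
    [0,0,0],
    [0,0,0],
    [0,0,0],
    [0,0,0],
  ],
)

```text
time: 31.93
tcp_pos: [0.6228, -0.0263, 0.0727]
eef_rot: [0.927, 0.376, 0.0, -0.0]
force: [0.3, 0.3, -1.2]
grip_width: 0.0138
grasp_force: 48.9
```

Run:
```python
from h import *
state();look(["opener"],fn="w20.png")
```

```text
t 31.93 tcp [622.8 -26.3  72.7] yaw 44.2 tilt [ 0.001  0.001 -1.   ] F [ 0.3  0.3 -1.2] w 13.8 gf 48.9 j [ 0.21  0.48  0.05 -0.   -1.14  2.13]
opener 0.61 px [324. 233.] 6770 ztop 0.0872 edge False
   all [632.8 -15.6] 113.9 16.0 44.1 | top [621.3 -26.8] 81.7 16.0 44.1 topmean [623.9 -24.3  86. ]
```

Emit:
play_rows(
  dp=[
    [0.06,-0.1,0],
    [0.15,-0.3,0],
    [0.3,-0.57,0],
    [0.45,-0.86,0],
    [0.45,-0.86,0],
  ],
  twist=[
    [0,0,0],
    [0,0,0],
    [0,0,0],
    [0,0,0],
    [0,0,0],
  ],
)

```text
time: 32.45
tcp_pos: [0.5872, 0.0909, 0.0714]
eef_rot: [0.926, 0.378, -0.001, -0.001]
force: [-0.9, -1.5, -1.4]
grip_width: 0.0135
grasp_force: 49.0
```

Emit:
play_rows(
  dp=[
    [0.15,-0.3,0],
    [0.3,-0.57,0],
    [0.45,-0.86,0],
    [0.45,-0.86,0],
  ],
  twist=[
    [0,0,0],
    [0,0,0],
    [0,0,0],
    [0,0,0],
  ],
)

```text
time: 32.78
tcp_pos: [0.5539, 0.2026, 0.0714]
eef_rot: [0.926, 0.378, -0.001, -0.001]
force: [-0.1, -1.0, -0.1]
grip_width: 0.014
grasp_force: 49.1
```

Emit:
play_rows(
  dp=[
    [0.15,-0.3,0],
    [0.3,-0.57,0],
    [0.45,-0.86,0],
    [0.45,-0.86,0],
    [0.45,-0.86,0],
  ],
  twist=[
    [0,0,0],
    [0,0,0],
    [0,0,0],
    [0,0,0],
    [0,0,0],
  ],
)

```text
time: 33.2
tcp_pos: [0.5214, 0.3105, 0.0712]
eef_rot: [0.926, 0.378, -0.001, 0.0]
force: [0.2, -0.2, -1.3]
grip_width: 0.014
grasp_force: 49.2
```

Run:
```python
from h import *
state();look(["long_tray","opener"],fn="w21.png");look(["long_tray"],"top");look(["long_tray"],"scene")
```

```text
t 33.20 tcp [521.4 310.5  71.2] yaw 44.4 tilt [-0.002 -0.001 -1.   ] F [ 0.2 -0.2 -1.3] w 14.0 gf 49.2 j [ 0.79  0.45  0.   -0.   -1.13  1.55]
long_tray 0.69 px [162. 106.] 17673 ztop 0.0082 edge True
   all [494.5 428.8] 134.7 49.6 42.8 | top [494.4 428.7] 134.5 49.6 42.8 topmean [497.6 432.    5.7]
opener 0.75 px [324. 234.] 6632 ztop 0.0857 edge False
   all [531.4 321.1] 113.9 16.0 44.5 | top [519.9 309.8] 81.6 16.0 44.5 topmean [522.6 312.4  84.4]
long_tray 0.7 px [196. 227.] 407 ztop 0.0122 edge False
   all [477.6 412.2] 87.5 47.5 42.6 | top [477.2 411.1] 85.3 46.5 42.6 topmean [476.2 410.   10.2]
long_tray 0.85 px [462. 161.] 727 ztop 0.0856 edge False
   all [552.9 385.6] 201.2 128.8 -47.2 | top [552.6 305.5] 78.7 33.0 -80.1 topmean [549.6 314.9 110.6]
```

Emit:
play_rows(
  dp=[
    [0.15,-0.28,0],
    [0.3,-0.55,0],
    [0.4,-0.75,0],
    [0.46,-0.855,0],
    [0.46,-0.855,0],
    [0.46,-0.855,0],
    [0.46,-0.855,0],
  ],
  twist=[
    [0,0,0.018],
    [0,0,0.018],
    [0,0,0.018],
    [0,0,0.018],
    [0,0,0.018],
    [0,0,0.018],
    [0,0,0.018],
  ],
)

```text
time: 34.13
tcp_pos: [0.4916, 0.4194, 0.0725]
eef_rot: [0.932, 0.363, -0.0, 0.0]
force: [-0.2, 0.0, -0.7]
grip_width: 0.0138
grasp_force: 49.2
```

Run:
```python
from h import *
state();look(["long_tray","opener"],fn="w22.png")
```

```text
t 34.13 tcp [491.6 419.4  72.5] yaw 42.5 tilt [-0.    -0.001 -1.   ] F [-0.2  0.  -0.7] w 13.8 gf 49.2 j [ 0.95  0.52  0.12  0.   -1.17  1.36]
long_tray 0.65 px [307. 146.] 8515 ztop 0.0085 edge False
   all [508.2 441.4] 121.0 48.2 42.7 | top [508.2 441.4] 121.0 48.2 42.7 topmean [518.2 452.6   7.2]
opener 0.93 px [325. 236.] 6691 ztop 0.0870 edge False
   all [503.5 428. ] 113.8 20.7 42.7 | top [490.1 418.8] 81.6 16.0 42.7 topmean [492.8 421.3  85.8]
```

View pics/w22.png

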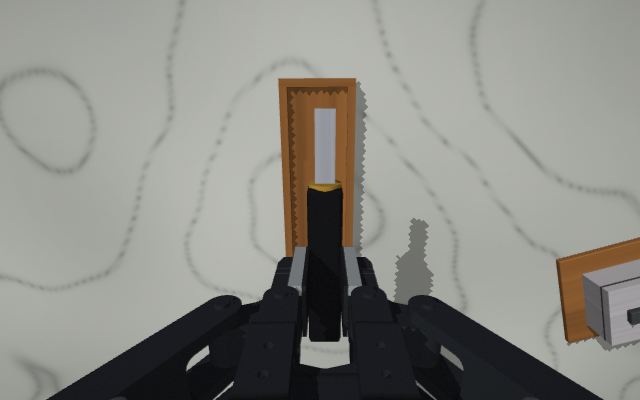

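The opener is over the tray and aligned with it (tray columns 280–355, handle 308–342), needing a 4 mm sideways correction. Lowering.

Emit:
play_rows(
  dp=[
    [-0.01,-0.035,0.08],
    [-0.01,-0.035,0.25],
    [-0.01,-0.035,0.4],
    [-0.01,-0.035,0.49],
    [-0.01,-0.035,0.52],
    [-0.01,-0.035,0.52],
    [-0.01,-0.035,0.52],
  ],
  twist=[
    [0,0,0],
    [0,0,0],
    [0,0,0],
    [0,0,0],
    [0,0,0],
    [0,0,0],
    [0,0,0],
  ],
)

```text
time: 34.87
tcp_pos: [0.4879, 0.4231, 0.0108]
eef_rot: [0.932, 0.363, 0.0, -0.0]
force: [0.6, 0.1, 0.3]
grip_width: 0.0136
grasp_force: 49.2
```

Emit:
play_rows(
  dp=[
    [0,0,0.01],
    [0,0,0.02],
    [0,0,0.02],
    [0,0,0.02],
    [0,0,0.02],
  ],
  twist=[
    [0,0,0],
    [0,0,0],
    [0,0,0],
    [0,0,0],
    [0,0,0],
  ],
)

```text
time: 35.28
tcp_pos: [0.4876, 0.4229, 0.0081]
eef_rot: [0.932, 0.363, 0.0, -0.0]
force: [-0.1, 0.5, -0.5]
grip_width: 0.0137
grasp_force: 49.2
```

Emit:
play_rows(
  dp=[
    [0,0,0.005],
    [0,0,0.01],
    [0,0,0.015],
    [0,0,0.015],
    [0,0,0.015],
  ],
  twist=[
    [0,0,0],
    [0,0,0],
    [0,0,0],
    [0,0,0],
    [0,0,0],
  ],
)

```text
time: 35.7
tcp_pos: [0.4876, 0.4229, 0.0069]
eef_rot: [0.932, 0.363, 0.0, -0.0]
force: [-2.6, -1.3, 5.5]
grip_width: 0.0137
grasp_force: 49.9
```

Emit:
play_rows(
  dp=[
    [0,0,0],
    [0,0,0],
    [0,0,0],
    [0,0,0],
    [0,0,0],
  ],
  twist=[
    [0,0,0],
    [0,0,0],
    [0,0,0],
    [0,0,0],
    [0,0,0],
  ],
  gripper=0.4,
)

```text
time: 36.12
tcp_pos: [0.4875, 0.4228, 0.0058]
eef_rot: [0.932, 0.363, -0.0, 0.0]
force: [-0.3, -0.6, 0.4]
grip_width: 0.0344
grasp_force: 0.0
```

Emit:
play_rows(
  dp=[
    [0,0,-0.1],
    [0,0,-0.35],
    [0,0,-0.7],
    [0,0,-0.95],
    [0,0,-0.95],
  ],
  twist=[
    [0,0,0],
    [0,0,0],
    [0,0,0],
    [0,0,0],
    [0,0,0],
  ],
)

```text
time: 36.53
tcp_pos: [0.4909, 0.4255, 0.1285]
eef_rot: [0.932, 0.363, 0.006, -0.002]
force: [1.0, 0.6, 1.0]
grip_width: 0.034
grasp_force: 0.0
```

Emit:
play_rows(
  dp=[
    [-0.25,0.05,0],
    [-0.5,0.1,0],
    [-0.84,0.17,0],
    [-0.84,0.17,0],
  ],
  twist=[
    [0,0,0],
    [0,0,0],
    [0,0,0],
    [0,0,0],
  ],
  gripper=0.8,
)

```text
time: 36.87
tcp_pos: [0.4213, 0.3322, 0.1176]
eef_rot: [0.932, 0.362, -0.005, 0.002]
force: [0.1, -0.6, -1.7]
grip_width: 0.0682
grasp_force: 0.0
```

Run:
```python
from h import *
state();look(["opener","long_tray"],fn="w23.png");look(["opener"],"scene")
```

```text
t 36.87 tcp [421.3 332.2 117.6] yaw 42.5 tilt [-0.007 -0.007 -1.   ] F [ 0.1 -0.6 -1.7] w 68.2 gf 0.0 j [ 0.96  0.29 -0.11 -0.   -1.18  1.35]
opener 0.67 px [291.  51.] 2574 ztop 0.0217 edge True
   all [481.7 419.8] 71.5 18.6 42.3 | top [481.6 418.1] 69.1 16.1 42.4 topmean [483.  419.2  20.2]
long_tray 0.58 px [306.  68.] 5811 ztop 0.0085 edge True
   all [477.7 413.6] 88.3 47.9 42.7 | top [477.6 413.5] 87.9 47.9 42.7 topmean [476.4 411.8   6.4]
opener 0.74 px [450. 155.] 238 ztop 0.0233 edge False
   all [491.4 433.3] 102.9 35.3 46.1 | top [488.2 419.9] 78.2 17.8 42.3 topmean [487.7 419.4  21. ]
```

Emit:
play_rows(
  dp=[
    [-0.25,0.05,0],
    [-0.5,0.1,0],
    [-0.84,0.17,0],
    [-0.84,0.17,0],
    [-0.84,0.17,0],
    [-0.84,0.17,0],
  ],
  twist=[
    [0,0,-0.07],
    [0,0,-0.14],
    [0,0,-0.17],
    [0,0,-0.17],
    [0,0,-0.17],
    [0,0,-0.17],
  ],
)

```text
time: 37.62
tcp_pos: [0.3676, 0.2576, 0.1206]
eef_rot: [0.875, 0.484, 0.001, -0.0]
force: [-0.3, 0.9, 1.3]
grip_width: 0.0684
grasp_force: 0.0
```

Run:
```python
from h import *
state();look(["parts_box"],fn="w24.png")
```

```text
t 37.62 tcp [367.6 257.6 120.6] yaw 57.8 tilt [ 0.001  0.001 -1.   ] F [-0.3  0.9  1.3] w 68.4 gf 0.0 j [ 0.96  0.11 -0.33  0.   -1.12  1.62]
parts_box 0.73 px [323. 194.] 5240 ztop 0.0280 edge False
   all [367.3 257.1] 70.6 46.3 58.1 | top [367.5 257.1] 68.9 45.8 58.1 topmean [368.5 259.   25.5]
```

The opener lies in the tray. Now the parts box.

Emit:
play_rows(
  dp=[
    [0,0,0.25],
    [0,0,0.55],
    [0,0,0.8],
    [0,0,0.95],
    [0,0,1],
    [0,0,1],
    [0,0,1],
  ],
  twist=[
    [0,0,0],
    [0,0,0],
    [0,0,0],
    [0,0,0],
    [0,0,0],
    [0,0,0],
    [0,0,0],
  ],
  grip_force=60,
)

```text
time: 38.3
tcp_pos: [0.3675, 0.2574, 0.0006]
eef_rot: [0.875, 0.484, 0.0, 0.0]
force: [0.5, 0.7, 0.7]
grip_width: 0.0684
grasp_force: 0.0
```

Emit:
play_rows(
  dp=[
    [0,0,0],
    [0,0,0],
    [0,0,0],
    [0,0,0],
    [0,0,0],
    [0,0,0],
    [0,0,0],
  ],
  twist=[
    [0,0,0],
    [0,0,0],
    [0,0,0],
    [0,0,0],
    [0,0,0],
    [0,0,0],
    [0,0,0],
  ],
  gripper=0,
)

```text
time: 38.88
tcp_pos: [0.3677, 0.2577, 0.0017]
eef_rot: [0.875, 0.484, 0.002, -0.001]
force: [-0.5, -1.1, 5.2]
grip_width: 0.0445
grasp_force: 61.5
```

Emit:
play_rows(
  dp=[
    [0,0,-0.1],
    [0,0,-0.3],
    [0,0,-0.55],
    [0,0,-0.75],
    [0,0,-0.8],
    [0,0,-0.8],
    [0,0,-0.8],
  ],
  twist=[
    [0,0,0],
    [0,0,0],
    [0,0,0],
    [0,0,0],
    [0,0,0],
    [0,0,0],
    [0,0,0],
  ],
)

```text
time: 39.47
tcp_pos: [0.3662, 0.2563, 0.0958]
eef_rot: [0.875, 0.484, 0.0, -0.0]
force: [-0.4, -0.0, -1.9]
grip_width: 0.0442
grasp_force: 61.8
```

Run:
```python
from h import *
state();look(["parts_box","lower_box"],fn="w25.png")
```

```text
t 39.47 tcp [366.2 256.3  95.8] yaw 57.8 tilt [-0.     0.001 -1.   ] F [-0.4 -0.  -1.9] w 44.2 gf 61.8 j [ 0.96  0.13 -0.38 -0.   -1.06  1.62]
parts_box 0.93 px [326. 262.] 15958 ztop 0.1219 edge False
   all [365.7 255.9] 71.5 47.1 58.0 | top [365.7 256.6] 69.4 45.6 57.9 topmean [366.6 258.2 119.4]
lower_box 0.67 px [609.  88.] 7342 ztop 0.0288 edge True
   all [580.2 221.1] 76.7 51.0 61.3 | top [576.  223.5] 46.3 11.4 61.3 topmean [572.  220.2  27.7]
```

Emit:
play_rows(
  dp=[
    [0.04,0.1,0],
    [0.12,0.3,0],
    [0.23,0.62,0],
    [0.35,0.94,0],
    [0.35,0.94,0],
  ],
  twist=[
    [0,0,0],
    [0,0,0],
    [0,0,0],
    [0,0,0],
    [0,0,0],
  ],
)

```text
time: 40.03
tcp_pos: [0.4893, 0.2302, 0.0939]
eef_rot: [0.876, 0.483, -0.001, 0.001]
force: [0.7, 0.8, -0.8]
grip_width: 0.0442
grasp_force: 62.0
```

Emit:
play_rows(
  dp=[
    [0.12,0.3,0],
    [0.23,0.62,0],
    [0.35,0.94,0],
    [0.35,0.94,0],
    [0.35,0.94,0],
    [0.35,0.94,0],
    [0.35,0.94,0],
    [0.35,0.94,0],
  ],
  twist=[
    [0,0,0.05],
    [0,0,0.11],
    [0,0,0.18],
    [0,0,0.25],
    [0,0,0.32],
    [0,0,0.39],
    [0,0,0.46],
    [0,0,0.48],
  ],
)

```text
time: 40.7
tcp_pos: [0.6017, 0.2071, 0.094]
eef_rot: [0.992, 0.125, -0.002, 0.001]
force: [1.5, 0.4, -1.8]
grip_width: 0.0441
grasp_force: 62.1
```

Emit:
play_rows(
  dp=[
    [0,0,0],
    [0,0,0],
    [0,0,0],
    [0,0,0],
    [0,0,0],
    [0,0,0],
    [0,0,0],
    [0,0,0],
    [0,0,0],
    [0,0,0],
  ],
  twist=[
    [0,0,0.07],
    [0,0,0.14],
    [0,0,0.21],
    [0,0,0.28],
    [0,0,0.35],
    [0,0,0.42],
    [0,0,0.48],
    [0,0,0.495],
    [0,0,0.495],
    [0,0,0.495],
  ],
)

```text
time: 41.53
tcp_pos: [0.602, 0.2074, 0.0951]
eef_rot: [0.966, -0.257, -0.001, 0.001]
force: [0.2, -0.1, -2.5]
grip_width: 0.0442
grasp_force: 62.1
```

Run:
```python
from h import *
state();look(["parts_box","lower_box"],fn="w26.png")
```

```text
t 41.53 tcp [602.  207.4  95.1] yaw -29.7 tilt [-0.001 -0.001 -1.   ] F [ 0.2 -0.1 -2.5] w 44.2 gf 62.1 j [ 0.58  0.49  0.13 -0.   -1.21  0.47]
parts_box 0.73 px [324. 263.] 15851 ztop 0.1211 edge False
   all [600.8 208.1] 71.5 46.2 -29.5 | top [601.3 207.9] 69.5 45.6 -29.8 topmean [601.  207.1 118.5]
lower_box 0.6 px [323. 160.] 5554 ztop 0.0319 edge False
   all [628.3 193.2] 75.9 41.2 60.2 | top [624.9 195.1] 45.9 19.3 60.0 topmean [625.2 195.2  29. ]
```

View pics/w26.png

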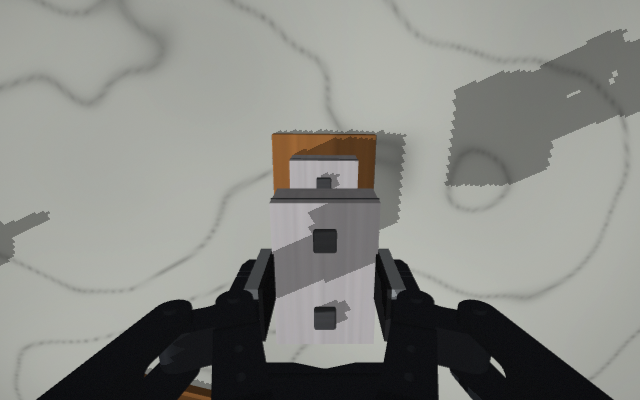

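The boxes line up (lower box centre (602.8, 207.9), held box (601.1, 208)). Lowering onto the lugs.

Emit:
play_rows(
  dp=[
    [0.013,-0.006,0.08],
    [0.013,-0.006,0.2],
    [0.013,-0.006,0.33],
    [0.013,-0.006,0.43],
    [0.013,-0.006,0.48],
    [0.013,-0.006,0.51],
    [0.013,-0.006,0.51],
    [0.013,-0.006,0.51],
  ],
  twist=[
    [0,0,0],
    [0,0,0],
    [0,0,0],
    [0,0,0],
    [0,0,0],
    [0,0,0],
    [0,0,0],
    [0,0,0],
  ],
)

```text
time: 42.35
tcp_pos: [0.6044, 0.2075, 0.0352]
eef_rot: [0.966, -0.258, 0.0, -0.0]
force: [0.2, 0.5, -1.8]
grip_width: 0.0442
grasp_force: 62.1
```

Emit:
play_rows(
  dp=[
    [0,0,0.01],
    [0,0,0.02],
    [0,0,0.02],
    [0,0,0.02],
    [0,0,0.02],
  ],
  twist=[
    [0,0,0],
    [0,0,0],
    [0,0,0],
    [0,0,0],
    [0,0,0],
  ],
)

```text
time: 42.77
tcp_pos: [0.6041, 0.2074, 0.0326]
eef_rot: [0.966, -0.258, 0.0, -0.0]
force: [-0.4, -0.9, -1.1]
grip_width: 0.044
grasp_force: 62.1
```

Emit:
play_rows(
  dp=[
    [0,0,0.01],
    [0,0,0.02],
    [0,0,0.02],
    [0,0,0.02],
    [0,0,0.02],
  ],
  twist=[
    [0,0,0],
    [0,0,0],
    [0,0,0],
    [0,0,0],
    [0,0,0],
  ],
)

```text
time: 43.18
tcp_pos: [0.6042, 0.2075, 0.0308]
eef_rot: [0.966, -0.258, 0.0, -0.0]
force: [-2.2, -0.1, 6.0]
grip_width: 0.044
grasp_force: 62.9
```

Emit:
play_rows(
  dp=[
    [0,0,0],
    [0,0,0],
    [0,0,0],
    [0,0,0],
    [0,0,0],
    [0,0,0],
  ],
  twist=[
    [0,0,0],
    [0,0,0],
    [0,0,0],
    [0,0,0],
    [0,0,0],
    [0,0,0],
  ],
  gripper=0.8,
)

```text
time: 43.68
tcp_pos: [0.604, 0.2073, 0.0298]
eef_rot: [0.966, -0.258, -0.0, 0.0]
force: [-0.6, -0.2, -0.3]
grip_width: 0.0682
grasp_force: 0.0
```

Emit:
play_rows(
  dp=[
    [0,0,-0.1],
    [0,0,-0.35],
    [0,0,-0.7],
    [0,0,-1],
    [0,0,-1],
    [0,0,-1],
  ],
  twist=[
    [0,0,0],
    [0,0,0],
    [0,0,0],
    [0,0,0],
    [0,0,0],
    [0,0,0],
  ],
)

```text
time: 44.18
tcp_pos: [0.6055, 0.2081, 0.1533]
eef_rot: [0.966, -0.258, 0.002, -0.002]
force: [-0.0, 0.3, -0.6]
grip_width: 0.068
grasp_force: 0.0
```

Emit:
play_rows(
  dp=[
    [-0.3,0,-0.3],
    [-0.6,0,-0.6],
    [-0.6,0,-0.6],
    [-0.6,0,-0.6],
    [-0.6,0,-0.6],
  ],
  twist=[
    [0,0,0],
    [0,0,0],
    [0,0,0],
    [0,0,0],
    [0,0,0],
  ],
)

```text
time: 44.6
tcp_pos: [0.5411, 0.2439, 0.2221]
eef_rot: [0.966, -0.257, 0.0, -0.0]
force: [-0.2, 0.1, -0.9]
grip_width: 0.0684
grasp_force: 0.0
```

Run:
```python
from h import *
state();look(["parts_box","lower_box"],fn="w27.png")
look(["cover","loupe","opener","long_tray"],"top","t27.png")
p=cv2.imread("pics/t27.png")
a=p[150:290,160:500];cv2.imwrite("pics/t27c.png",cv2.resize(a,None,fx=2.3,fy=2.3))
```

```text
t 44.60 tcp [541.1 243.9 222.1] yaw -29.8 tilt [ 0.     0.001 -1.   ] F [-0.2  0.1 -0.9] w 68.4 gf 0.0 j [ 0.69  0.34  0.23 -0.   -1.46  0.36]
parts_box 0.73 px [325. 100.] 3911 ztop 0.0571 edge False
   all [602.4 208.6] 81.0 54.9 -29.8 | top [602.9 208.3] 68.4 45.7 -29.8 topmean [603.8 208.1  54.5]
cover 0.63 px [471. 212.] 714 ztop 0.0746 edge False
   all [ 510.7 -429. ] 85.0 84.1 -80.6 | top [ 509.6 -429. ] 15.3 15.0 -48.8 topmean [ 510.5 -428.6   74.8]
cover 0.46 px [188. 220.] 170 ztop 0.0265 edge False
   all [495.4 428.4] 105.7 16.2 41.6 | top [487.2 421.2] 76.0 14.3 42.8 topmean [485.9 419.5  24.1]
loupe 0.59 px [416. 254.] 157 ztop 0.0491 edge False
   all [ 386.9 -264. ] 39.8 34.3 0.0 | top [ 387.  -267.5] 29.4 25.7 13.2 topmean [ 388.1 -266.3   47.5]
opener 0.52 px [186. 223.] 177 ztop 0.0265 edge False
   all [495.5 428.2] 105.7 16.4 41.5 | top [487.2 421.3] 76.0 14.5 42.5 topmean [486.2 420.2  24.1]
long_tray 0.63 px [194. 222.] 465 ztop 0.0169 edge False
   all [470.5 388.4] 200.2 77.1 59.9 | top [462.4 384.6] 195.5 61.5 67.7 topmean [479.6 397.4 106. ]
```

View pics/w27.png

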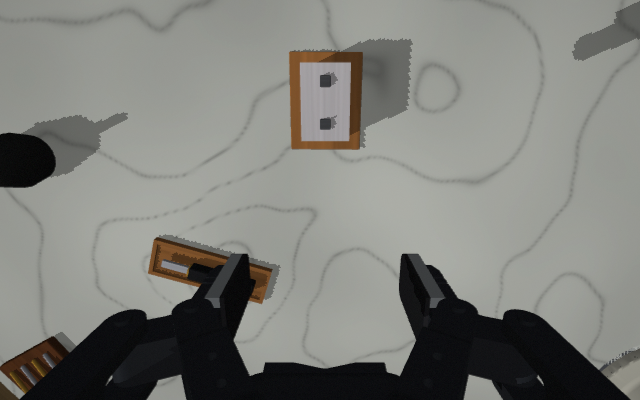

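View pics/t27c.png

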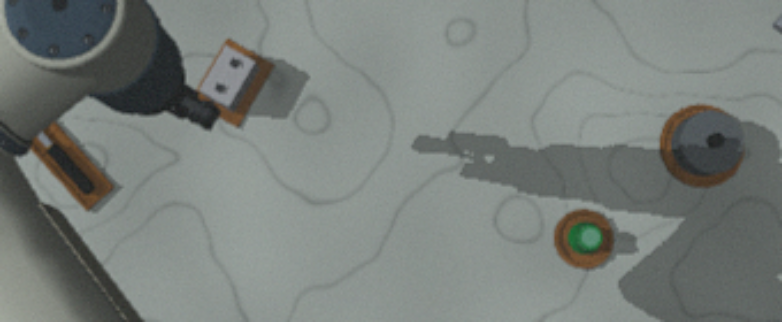

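The wrist view shows the upper box square on the lower one (320,100), lug tops at 57 mm, so it is locked. The top view shows the cover in its base (715,140), the loupe in its dish (590,238) and the opener in its tray (72,160). The arm is clear of everything, so I'm handing in.

```bash
python3 -c "
from plant import *
print(finish_job())"
```

```text
the job is handed in; nothing more can be done
None
```

The job is handed in at about 45 s: the movement is on the base under its dust cover, the loupe stands in its dish, the opener lies in the long tray and the parts box is locked on the stack, all confirmed in the camera measurements.

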